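# Latch a power module into the test fixture and clamp it

### The job

Take the power module with the blue heat-sink block from the sloping rack and lay it level in the black nest of the test fixture, then press it down against the sprung orange platform until both yellow catches have snapped over its base plate, without dropping it. Only once it sits fully down under both catches, swing the red-handled clamp all the way down onto it and let go. Leave the other module and everything else on the bench where it is.

Things in the scene. Friction and masses are not known exactly. Their poses are not given: they have to be found in the camera images.
- module: To load: aluminium plate 70 x 60 x 6 mm (x, y, z), green board, blue block amid 40 (x) x 32 (y) mm, 45 mm tall above the plate. 0.24 kg. Origin: centre of the plate's underside, z up through the block; same after a half turn. Starts in a rack bay, z leaning 30 degrees to the low edge (its +x side), against a 9 mm lip; 4 mm ribs beside. Grasp the block across y, tool square to the plate.
- spare: Bystander: the same kind of module but with a white block, in the rack's other bay, 100 mm beside the first. Same size, origin and axes.
- rack: Fixed grey rack, two bays side by side along its y (centres at x = 60, y = -50 and +50 mm): a plate 100 x 210 mm whose surface slopes 30 degrees, facing up and to the rack's +x, away from the robot. Origin on the table, middle of the front edge of its flat base (120 x 210 mm), z up. The sloping surface is 52 mm high at the bay centres, 77 mm at its high edge.
- fixture: Test fixture, fixed; aluminium base 12 mm high, x -90 to 145, y -60 to 60 mm of its frame; origin on the table under the nest's middle, z up, x towards the clamp hinge. Black nest walls leave 74 (x) x 64 (y) mm for the plate, long side along x; straight up to 33 mm above the table, flared 3 mm wider to 40 mm. Blue catch housings 34 mm high at x = -62, 62 mm. Hinge cheeks 94 mm high at x = 96 to 124 mm.
- nest_centre (a point): Where the module's origin lies when it is latched: middle of the nest, 24 mm above the table. Axes as the fixture's.
- platform_top (a point): Middle of the top face of the orange sprung platform (60 x 48 mm) on which the module's plate comes to lie: 36 mm above the table when up. It is pressed straight down.
- platform (a joint): Platform travel: 0 up, 0.012 m with the module latched, 0.014 m at its hard stop. Spring 4.5 N up, 11.5 N at the stop; catches add a few N on the way. Laid on it, the module is 12 mm or a little more too high; push it to the stop (2 mm below latched height) with 12 to 20 N (more if it catches on a wall): the catches jump in and it springs back 2 mm.
- catch_front (a joint): Yellow spring catch at the nest's -x side, 18 mm wide, sloping top face: 0 when out (nose 6 mm into the nest opening, flat underside 30 mm above the table), up to 0.008 m when pushed back by the plate's edge; 0 again when snapped over the plate.
- catch_rear (a joint): The same catch on the nest's +x side.
- clamp (a joint): Clamp arm angle, rad: 0 level, its rubber pad resting on the block of a latched module (75 mm above the table); about 0.11 if the module is not down; 1.57 upright, more leaning away from the nest; starts at 1.55 to 1.8. The stiff hinge stays where left and needs 0.2 to 0.3 N m; stops at -0.04 with nothing under it.
- clamp_hinge (a point): Hinge axis, level, along the fixture's y: at fixture x = 110 mm, 84 mm above the table. Axes as the fixture's. Arm: steel bar 18 mm wide, 10 mm thick; level, it lies over the nest from the hinge to fixture x = -60 mm, 84 to 94 mm high.
- clamp_handle (a point): Centre of the red cross-bar on the arm's end: 70 mm along y, 16 mm along the arm, 14 mm thick; 170 mm from the hinge along the arm, 5 mm above the axis when level. Push it from behind, over and down, along its arc about the hinge.
- spray_can: Bystander: can 52 mm in diameter, 150 mm tall, between fixture and rack or farther back. Origin under its middle.
- spool: Bystander: white spool 56 mm in diameter, 42 mm tall, standing between the robot and the middle of the bench. Origin under its middle.
- screwdriver: Bystander: screwdriver lying at the left of the bench.
- multimeter: Bystander: yellow multimeter 160 x 80 x 35 mm lying at the right. Origin under its middle.
- parts_tray: Bystander: blue divided tray 90 x 140 x 30 mm at the back. Origin under its middle.
- mug: Bystander: white mug 80 mm in diameter, 90 mm tall, at the back left. Origin under its middle.

How it is judged:
By the outcome, as a careful person would: the job done as asked, in the order asked, and still so for the second after the job is handed in, with the robot touching nothing.
It also fails if it takes over 67 s, if anything falls off the work surface, if the arm or the gripper's body presses on something with over 40 N, if the wrist force passes 120 N, or if a joint passes its speed limit or range.

### The arm

A 6-joint arm with a two-finger parallel gripper is mounted at the origin on the work surface. World frame = base frame: x ahead of the robot, y to its left, z up, the work surface at z = 0. Lengths are in m, angles in degrees, forces in N, time in s.
With the tool pointing down it reaches from about 0.35 to 0.875 m from the base axis. Payload 4.2 kg.
Tool frame: the origin (TCP) lies at the very end of the fingers, on their centre line; the grasp point (between the pads) lies 19 mm behind it (tcp_to_grasp is the z of the grasp point in the tool frame, in m); z points along the fingers, y is the direction in which the jaws open and shut (so a half turn about z gives the same grasp; the last joint's range is limited). The gripper opens to 87 mm and grips with 3 to 60 N. Pads are 19 mm wide; open, the fingers measure 117 mm over their backs; the gripper's body (75 mm by 190 mm) begins 51 mm behind the grasp point.
Start: joints at [87.009, 22.042, 0.453, 0, -68.411, -14.817], TCP at [0.191, 0.595, 0.223] pointing down, gripper open.
Joint ranges: [-179.83, 179.83], [-69.29, 118.12], [-61.27, 80.66], [-181.25, 117.63], [-171.15, -9.14], [-177.46, 177.46]. Speed limits (degrees/s): [159.86, 159.86, 180, 180, 180, 180].

### API

Orientations are given as a 3x3 rotation matrix whose columns are the frame's x, y, z axes.
In Python, from station import sense, capture, camera_params, finish_job, tcp_to_grasp gives the robot as it stands.
- The arm moves only by the shell command python3 -m inch 'ROWS'. ROWS is JSON, a list of rows, each an object of numbers: "jaw": the closure in counts, from 0 (fully open) to 255 (shut); "x", "y", "z": the shift along the world's x, y, z normalised to -1 to 1, where 1 is 0.06 m; "ax", "ay", "az": the turn, a rotation vector about the world's x, y, z normalised to -1 to 1, where 1 is 10 degrees. A call has 1 to 12 rows; each row shifts and turns the pose as measured when the row begins; what a row does not reach is not made up. A row lasts 1/8 s, in which the tool goes at most 62.5 mm and 10.7 degrees, less where a joint would pass 70% of its speed; a pose out of reach is approached as far as the arm can. A call with a number of a shift or a turn outside -1 to 1 is refused whole. A call with a gripper value outside its range is refused whole. The fingers move at their own pace and stop on an object; the grip force is fixed at half the most. Time passes only in rows, so rows that do not move let the fingers close. It gives the time, the measured TCP pose, the force and the opening at its end, in the units of the state.
- sense(): the state, without advancing time (a new reading comes with each control period).
- capture(name): name is "scene" or "top" or "wrist"; returns the picture (384x512x3 uint8, red, green, blue); there is no depth.
- camera_params(name): a dict with "vfov" (degrees; the focal length in pixels is half the picture's height over the tangent of half this angle, whatever the lens; pixels are square), "cx", "cy" (the principal point, pixels), "R" (3x3) and "t" (3): a world point X has camera coordinates R X + t. Camera axes: x right, y down, z forward; pixel columns grow to the right and rows downward; lengths in m; the calibration is good to about 2 mm. A picture is of the moment at which its call begins: read the wrist's pose just before it. camera_params takes no time and is no camera call; for the wrist camera it gives the pose at the moment of the call.
- finish_job(): hands the job in, once; it reports no verdict.
The state is a dict: "time_s": time; "joints": joint angles; "joint_velocities": joint speeds; "effort": joint torques, N m; "tcp_pos": TCP position; "ee_rot": TCP orientation; "wrist_force": force on the tool from outside, world axes, zero at the start; "moment": the same for the moment, N m; "gripper_width": opening from 0.0 (shut) to 1.0 (fully open).
Only numpy, scipy, OpenCV 4.12 (cv2) and the standard library are available. Lean on these libraries where they do the work, as an engineer would, in place of code of your own. Each camera call takes 0.05 s, during which the arm holds its last target.

## Working session

There is one attempt and no reset: what is moved stays moved. The work goes in short steps, Python scripts to look and compute and a shell command to move; the robot and the scene stay as the last step left them, time stands still between calls to the robot, and variables do not carry over. Pictures are saved under pics/ and viewed, and the job is handed in when it is done.

```bash
ls; mkdir -p pics; python3 - <<'E'
from station import *
import cv2
print(sense(), tcp_to_grasp)
for n in ("scene","top"):
    p=camera_params(n); print(n,p)
    cv2.imwrite(f"pics/{n}0.png",cv2.resize(capture(n)[:,:,::-1],(800,600),interpolation=cv2.INTER_CUBIC))
E
```

```text
pics
{'time_s': 0.0, 'joints': array([ 8.70106935e+01,  2.20898143e+01,  3.79735420e-01, -3.00096331e-02,
       -6.84113033e+01, -1.48178746e+01]), 'joint_velocities': array([ 0.09399067, -0.07142578, -0.00714983, -0.07314375, -0.0333867 ,
        0.00809463]), 'effort': array([-2.21610194e-04, -3.90664530e+01,  1.87405103e+01,  4.21981126e+00,
        1.09599216e-02, -1.89407342e-04]), 'tcp_pos': array([0.19091287, 0.59448943, 0.22146664]), 'ee_rot': array([[ 9.52031982e-01, -3.05997956e-01, -5.96838731e-04],
       [-3.05998530e-01, -9.52029690e-01, -2.09018857e-03],
       [ 7.13852395e-05,  2.17255815e-03, -9.99997637e-01]]), 'wrist_force': array([-0.26317274, -0.1951891 ,  0.89990198]), 'moment': array([0.0369777 , 0.0509489 , 0.00670251]), 'gripper_width': 0.9987091745559566} -0.0187
scene {'vfov': 57.2699709407923, 'cx': 256.21678399469124, 'cy': 188.1020891327842, 'R': array([[ 0.14024569,  0.99001913, -0.01390241],
       [ 0.85658645, -0.12836191, -0.49978283],
       [-0.4965791 ,  0.05818377, -0.86603917]]), 't': array([-0.066761  , -0.45729449,  1.5035051 ])}
top {'vfov': 52.4995694825197, 'cx': 253.4826950532564, 'cy': 191.727579026575, 'R': array([[-1.83241750e-03, -9.99990666e-01,  3.91291673e-03],
       [-9.73379052e-01,  8.86806326e-04, -2.29199551e-01],
       [ 2.29193942e-01, -4.22874044e-03, -9.73371591e-01]]), 't': array([9.31218420e-04, 5.77823374e-01, 1.29246316e+00])}
```

View pics/scene0.png

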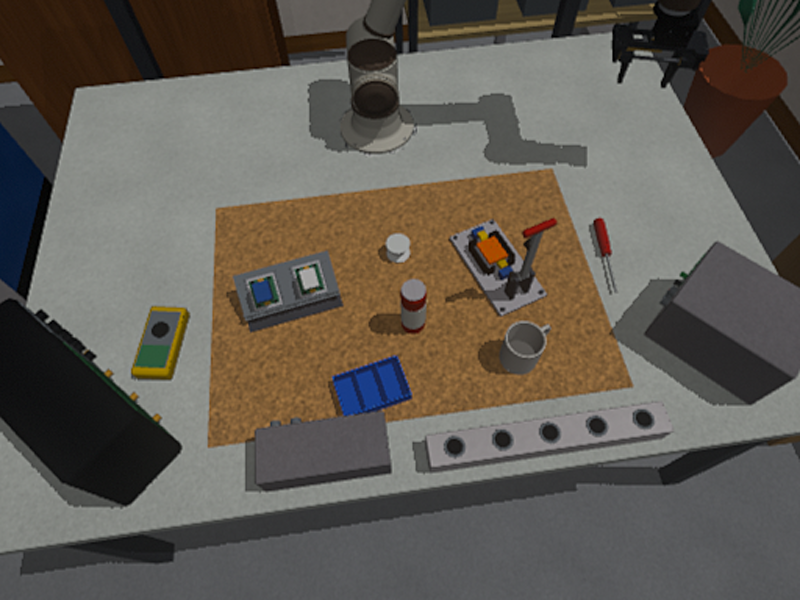

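View pics/top0.png

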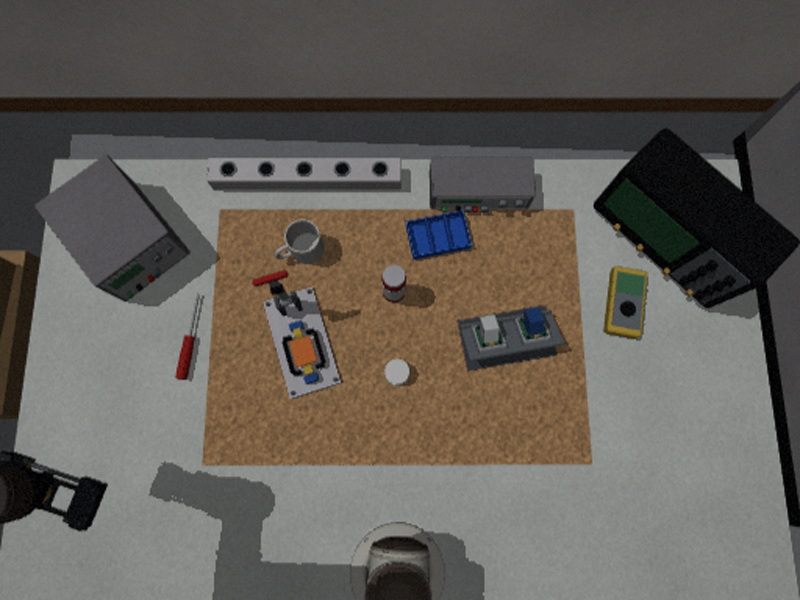

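The scene view shows the blue module in the outer bay of the rack, at about (262,290), and the fixture at about (495,262) with its clamp upright. In the top view the blue block is at about (533,322) and the orange platform at (303,350). I'll zoom in on both to measure them.

```bash
python3 - <<'E'
from station import *
import cv2,numpy as np
s=cv2.imread
t=capture("top")[:,:,::-1]; c=capture("scene")[:,:,::-1]
cv2.imwrite("pics/t_raw.png",t);cv2.imwrite("pics/c_raw.png",c)
def crop(im,u0,v0,w,h,k,n):
    cv2.imwrite(n,cv2.resize(im[v0:v0+h,u0:u0+w],None,fx=k,fy=k,interpolation=cv2.INTER_CUBIC))
crop(t,285,185,90,60,8,"pics/t_rack.png")
crop(t,155,165,75,95,6,"pics/t_fix.png")
crop(c,140,150,90,65,8,"pics/c_rack.png")
crop(c,280,130,90,75,8,"pics/c_fix.png")
E
```

```text
(no output)
```

View pics/t_rack.png

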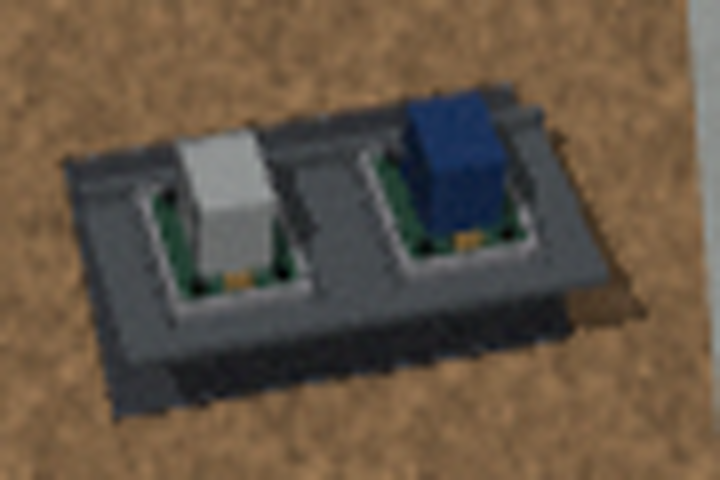

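View pics/t_fix.png

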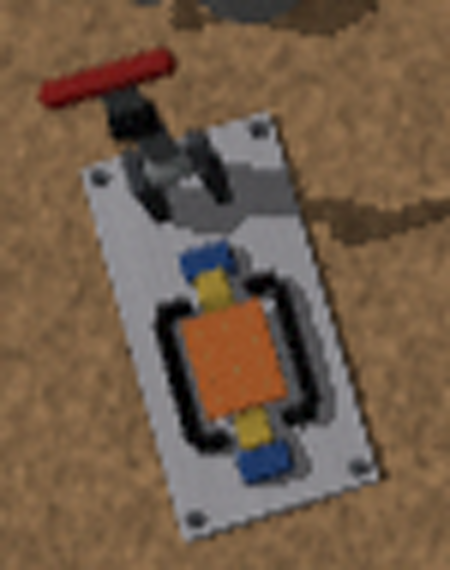

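View pics/c_rack.png

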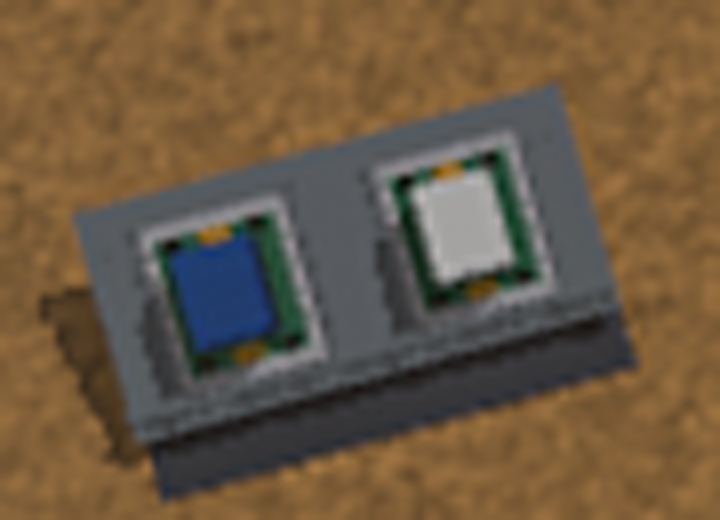

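View pics/c_fix.png

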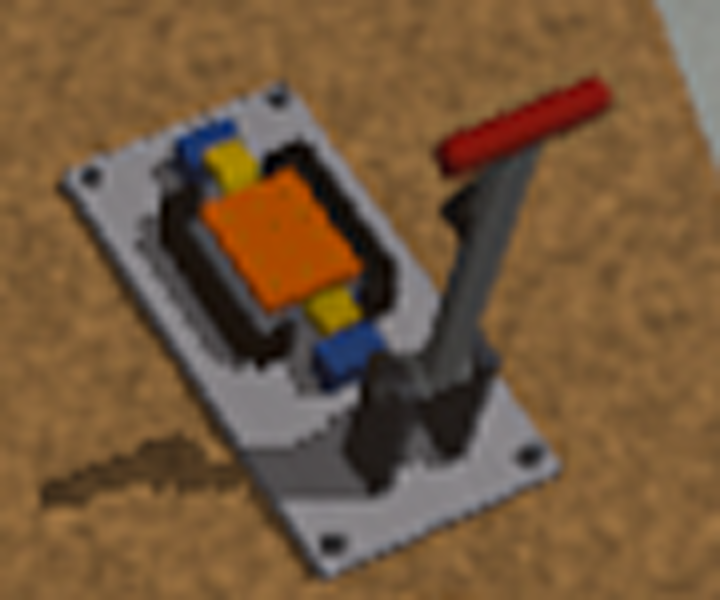

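The zooms show the corners clearly, so I'll fit the poses by least squares from both cameras.

```bash
cat > h.py <<'E'
import numpy as np
from station import *
from scipy.optimize import least_squares
from scipy.spatial.transform import Rotation as Ro
def proj(X,p):
    c=np.atleast_2d(X)@np.array(p["R"]).T+np.array(p["t"]); f=192/np.tan(np.radians(p["vfov"]/2))
    return np.c_[f*c[:,0]/c[:,2]+p["cx"],f*c[:,1]/c[:,2]+p["cy"]]
def unc(L,k,o): return [((u+.5)/k-.5+o[0],(v+.5)/k-.5+o[1]) for u,v in L]
def Rz(a): return Ro.from_euler('z',a,degrees=True).as_matrix()
def fit_planar(obs,x0):
    # obs: list of (params, model pts m, px)
    def f(x): return np.concatenate([(proj(np.array(m)@Rz(x[2]).T+[x[0],x[1],0],p)-np.array(q)).ravel() for p,m,q in obs])
    r=least_squares(f,x0,x_scale=[.01,.01,1],loss='soft_l1'); return r.x,f(r.x).reshape(-1,2)
E
python3 - <<'E'
from h import *
np.set_printoptions(precision=3,suppress=True)
T=camera_params("top");C=camera_params("scene")
mm=lambda L:np.array(L)/1000.
bt=mm([(145,60,12),(145,-60,12),(-90,-60,12),(-90,60,12),(30,24,36),(30,-24,36),(-30,-24,36),(-30,24,36)])
pt=unc([(83,172),(270,113),(383,475),(185,535),(180,322),(262,300),(290,398),(207,418)],6,(155,165))
bc=mm([(-90,-60,12),(-90,60,12),(145,60,12),(145,-60,12),(-30,24,36),(-30,-24,36),(30,24,36),(30,-24,36)])
pc=unc([(62,182),(280,86),(560,466),(322,572),(290,168),(203,210),(360,268),(275,310)],8,(280,130))
for o in ([(T,bt,pt),(C,bc,pc)],[(T,bt,pt)],[(C,bc,pc)]):
    x,r=fit_planar(o,[.5,.2,10]); print("fix",x); 
    print(r.round(1).tolist())
rt=mm([(16.7,105,77),(16.7,-105,77),(0,105,0),(120,-105,0),(120,105,0)])
pt=unc([(132,362),(607,285),(113,417),(510,88),(68,160)],8,(285,185))
rc=mm([(16.7,-105,77),(16.7,105,77),(120,-105,0),(120,105,0)])
pc=unc([(75,213),(557,88),(160,498),(637,367)],8,(140,150))
for o in ([(T,rt,pt),(C,rc,pc)],[(T,rt,pt)],[(C,rc,pc)]):
    x,r=fit_planar(o,[.5,-.2,10]); print("rack",x); print(r.round(1).tolist())
x,_=fit_planar([(T,rt,pt),(C,rc,pc)],[.5,-.2,10])
# module: yaw + position with 30deg lean
mt=mm([(-35,30,6),(-35,-30,6),(20,16,51),(20,-16,51),(-20,-16,51),(-20,16,51)])
qt=unc([(410,272),(538,243),(408,102),(487,90),(505,160),(425,168)],8,(285,185))
mc=mm([(20,-16,51),(-20,-16,51),(-20,16,51),(20,16,51),(-35,-30,6),(-35,30,6),(35,30,6)])
qc=unc([(193,352),(167,255),(253,232),(275,330),(138,235),(285,197),(328,355)],8,(140,150))
def M(v):return Rz(v[3])@Ro.from_euler('y',30,degrees=True).as_matrix()
def f(v,obs):return np.concatenate([(proj(m@M(v).T+v[:3],p)-np.array(q)).ravel() for p,m,q in obs])
for o in ([(T,mt,qt),(C,mc,qc)],[(T,mt,qt)],[(C,mc,qc)]):
    r=least_squares(f,[.5,-.2,.05,10],args=(o,),x_scale=[.01,.01,.01,1],loss='soft_l1');print("mod",r.x);print(f(r.x,o).reshape(-1,2).round(1).tolist())
for y in(-.05,.05):print("bay",np.r_[x[:2],0]+Rz(x[2])@[.06,y,.052],x[2])
E
```

```text
fix [ 0.468  0.21  18.002]
[[-0.8, -0.5], [-0.3, -0.6], [-0.4, 0.5], [-0.2, 1.2], [0.1, 0.2], [-0.5, -0.3], [-0.3, -0.6], [0.3, 0.4], [-0.5, -1.0], [0.2, -0.6], [0.1, 0.2], [0.1, 0.6], [-0.2, 0.5], [-0.9, 0.1], [-0.2, 0.3], [-1.3, 0.1]]
fix [ 0.468  0.209 17.824]
[[-0.5, -0.6], [0.1, -0.6], [-0.2, 0.5], [-0.0, 1.1], [0.3, 0.1], [-0.2, -0.3], [-0.1, -0.5], [0.5, 0.4]]
fix [ 0.468  0.211 18.122]
[[-0.3, -1.0], [0.4, -0.7], [0.5, 0.0], [0.5, 0.5], [0.1, 0.4], [-0.6, 0.0], [0.1, 0.2], [-1.0, 0.0]]
rack [ 0.443 -0.264  9.213]
[[-1.0, -0.0], [0.1, -0.3], [-0.3, 0.6], [0.2, 0.1], [-0.9, 0.2], [-0.7, -0.2], [-0.0, -0.5], [-0.5, 0.7], [-0.3, 0.6]]
rack [ 0.443 -0.265  9.09 ]
[[-0.6, -0.2], [0.5, -0.3], [0.0, 0.4], [0.6, 0.1], [-0.5, 0.0]]
rack [ 0.443 -0.263  9.337]
[[-0.4, -0.4], [0.3, -0.7], [-0.1, 0.5], [0.1, 0.3]]
mod [ 0.514 -0.302  0.054  9.411]
[[-1.2, -0.2], [-0.0, 0.6], [-0.6, -0.1], [-1.3, -0.1], [0.0, -0.3], [0.7, 0.3], [0.2, -0.1], [0.1, 0.0], [-0.9, 0.3], [-0.3, -0.0], [0.1, -0.2], [-0.6, -0.1], [-0.3, 0.2]]
mod [ 0.519 -0.31   0.026  9.48 ]
[[-0.6, -0.5], [0.2, 0.3], [-0.0, 0.0], [-1.0, 0.1], [0.3, -0.3], [1.2, 0.3]]
mod [ 0.522 -0.298  0.067  9.275]
[[0.3, -0.0], [0.2, -0.0], [-0.6, 0.2], [0.0, 0.1], [0.2, -0.3], [-0.2, -0.3], [0.1, 0.3]]
bay [ 0.51  -0.304  0.052] 9.212865182962473
bay [ 0.494 -0.205  0.052] 9.212865182962473
```

Both views agree to within 2 mm or so: fixture (0.468, 0.210) at yaw 18°, rack (0.443, −0.264) at yaw 9.25°, module near (0.512, −0.303, 0.053). Next I lift and swing towards the rack, turning 27° in yaw on the way.

```bash
python3 -m inch '[{"z":1},{"z":1,"y":-0.3},{"x":0.4,"y":-1,"az":0.3},{"x":0.4,"y":-1,"az":0.3},{"x":0.4,"y":-1,"az":0.3},{"x":0.4,"y":-1,"az":0.3},{"x":0.4,"y":-1,"az":0.3},{"x":0.4,"y":-1,"az":0.3},{"x":0.4,"y":-1,"az":0.3},{"x":0.4,"y":-1,"az":0.3},{"x":0.4,"y":-1,"az":0.3}]'
```

```text
$[0]: bad value
```

```bash
python3 -m inch '[{"jaw":0,"x":0,"y":0,"z":1,"ax":0,"ay":0,"az":0},{"jaw":0,"x":0,"y":-0.3,"z":1,"ax":0,"ay":0,"az":0},{"jaw":0,"x":0.4,"y":-1,"z":0,"ax":0,"ay":0,"az":0.3},{"jaw":0,"x":0.4,"y":-1,"z":0,"ax":0,"ay":0,"az":0.3},{"jaw":0,"x":0.4,"y":-1,"z":0,"ax":0,"ay":0,"az":0.3},{"jaw":0,"x":0.4,"y":-1,"z":0,"ax":0,"ay":0,"az":0.3},{"jaw":0,"x":0.4,"y":-1,"z":0,"ax":0,"ay":0,"az":0.3},{"jaw":0,"x":0.4,"y":-1,"z":0,"ax":0,"ay":0,"az":0.3},{"jaw":0,"x":0.4,"y":-1,"z":0,"ax":0,"ay":0,"az":0.3}]'
```

```text
time_s: 1.32
tcp_pos: [0.3515, 0.1656, 0.3416]
ee_rot: [[0.997, 0.075, 0.005], [0.075, -0.997, -0.005], [0.004, 0.005, -1.0]]
wrist_force: [1.0, 0.2, -0.5]
gripper_width: 0.998
```

```bash
cat >> h.py <<'E'
np.set_printoptions(precision=4,suppress=True)
def need(P,Rt=None):
    s=sense(); d=np.array(P)-s["tcp_pos"]
    rv=np.zeros(3) if Rt is None else Ro.from_matrix(np.array(Rt)@np.array(s["ee_rot"]).T).as_rotvec(degrees=True)
    print("t",round(s["time_s"],2),"pos",s["tcp_pos"],"shift units",d/0.06,"turn units",rv/10,"F",s["wrist_force"],"w",s["gripper_width"])
def Rtool(yaw,tilt=0):
    m=Rz(yaw)@Ro.from_euler('y',tilt,degrees=True).as_matrix(); return m@np.diag([1,-1,-1])
E
python3 -m inch '[{"jaw":0,"x":0.4,"y":-1,"z":0,"ax":0,"ay":0,"az":0.2},{"jaw":0,"x":0.4,"y":-1,"z":0,"ax":0,"ay":0,"az":0.2},{"jaw":0,"x":0.5,"y":-1,"z":0,"ax":0,"ay":0,"az":0.1},{"jaw":0,"x":0.5,"y":-1,"z":0,"ax":0,"ay":0.5,"az":0},{"jaw":0,"x":0.6,"y":-1,"z":0,"ax":-0.1,"ay":0.6,"az":0},{"jaw":0,"x":0.6,"y":-1,"z":-0.2,"ax":-0.1,"ay":0.6,"az":0},{"jaw":0,"x":0.6,"y":-0.8,"z":-0.3,"ax":-0.1,"ay":0.6,"az":0},{"jaw":0,"x":0.6,"y":-0.5,"z":-0.4,"ax":-0.1,"ay":0.5,"az":0},{"jaw":0,"x":0,"y":0,"z":0,"ax":0,"ay":0,"az":0}]'
python3 -c "
from h import *
need([.596,-.289,.2],Rtool(9.25,30))"
```

```text
time_s: 2.45
tcp_pos: [0.5885, -0.2536, 0.2796]
ee_rot: [[0.862, 0.155, -0.483], [0.143, -0.988, -0.061], [-0.486, -0.017, -0.874]]
wrist_force: [-0.9, 0.8, -2.7]
gripper_width: 0.995
t 2.45 pos [ 0.5885 -0.2536  0.2796] shift units [ 0.1245 -0.59   -1.3262] turn units [-0.1095  0.0735  0.0345] F [-0.902   0.8165 -2.6571] w 0.9952675254625194
```

```bash
python3 -m inch '[{"jaw":0,"x":0.06,"y":-0.3,"z":-0.66,"ax":-0.1,"ay":0.07,"az":0.03},{"jaw":0,"x":0.06,"y":-0.3,"z":-0.66,"ax":0,"ay":0,"az":0},{"jaw":0,"x":0,"y":0,"z":0,"ax":0,"ay":0,"az":0},{"jaw":0,"x":0,"y":0,"z":0,"ax":0,"ay":0,"az":0}]'
python3 - <<'E'
from h import *
import cv2
need([.596,-.289,.2],Rtool(9.25,30))
p=camera_params("wrist"); im=capture("wrist")
cv2.imwrite("pics/w1.png",cv2.resize(im[:,:,::-1],(800,600),interpolation=cv2.INTER_CUBIC))
np.save("w1.npy",p,allow_pickle=True);print(p)
M=Rtool(9.25,30)@np.diag([1,-1,-1]);O=np.array([.512,-.303,.053])
for m in [(20,16,51),(20,-16,51),(-20,-16,51),(-20,16,51),(35,30,6),(35,-30,6),(-35,-30,6),(-35,30,6)]:
    q=proj(M@(np.array(m)/1000)+O,p)[0]; print(m,(q+.5)*800/512-.5)
E
```

```text
time_s: 2.95
tcp_pos: [0.5966, -0.2899, 0.2036]
ee_rot: [[0.859, 0.162, -0.487], [0.139, -0.987, -0.083], [-0.493, 0.003, -0.87]]
wrist_force: [-0.3, 0.1, 0.7]
gripper_width: 0.998
t 2.95 pos [ 0.5966 -0.2899  0.2036] shift units [-0.0106  0.0144 -0.0604] turn units [ 0.0116  0.0455 -0.0066] F [-0.2557  0.0713  0.7112] w 0.9982759085145446
{'vfov': 71.99216111721111, 'cx': 258.30726305037865, 'cy': 197.6416552591776, 'R': array([[ 0.1604, -0.987 ,  0.0033],
       [-0.7057, -0.1124,  0.6995],
       [-0.6901, -0.1145, -0.7146]]), 't': array([-0.3823,  0.271 ,  0.6966])}
(20, 16, 51) [379.5647 271.779 ]
(20, -16, 51) [425.8137 271.672 ]
(-20, -16, 51) [425.1828 327.0386]
(-20, 16, 51) [380.4887 327.1546]
(35, 30, 6) [364.5919 243.7703]
(35, -30, 6) [440.6928 243.6051]
(-35, -30, 6) [438.9865 328.5479]
(-35, 30, 6) [366.7455 328.736 ]
```

View pics/w1.png

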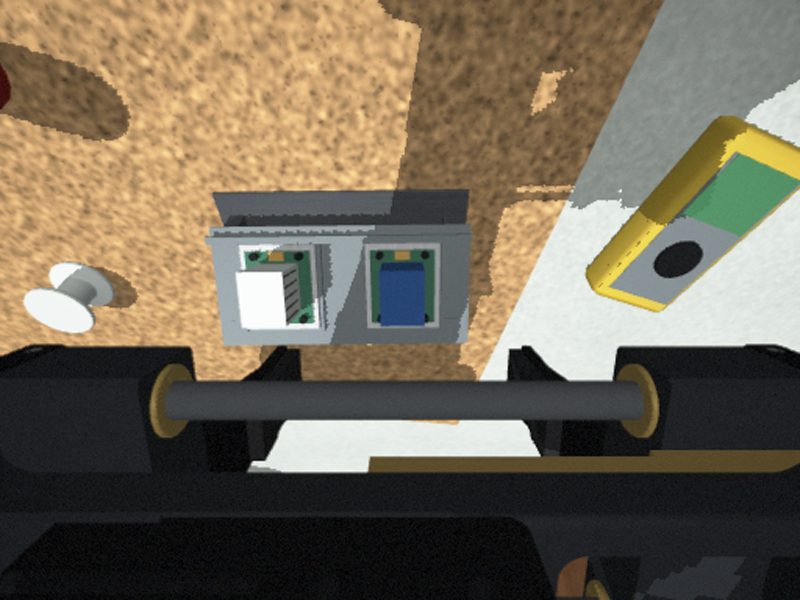

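The wrist view shows the blue block's top at about (380–424, 263–325) and its plate at (367–439, 243–328). Those are within a few pixels of the prediction, so I'll descend along the plate normal.

```bash
python3 -m inch '[{"jaw":0,"x":-0.41,"y":-0.07,"z":-0.72,"ax":0,"ay":0.04,"az":0},{"jaw":0,"x":-0.41,"y":-0.07,"z":-0.72,"ax":0,"ay":0,"az":0},{"jaw":0,"x":0,"y":0,"z":0,"ax":0,"ay":0,"az":0}]'
python3 - <<'E'
from h import *
import cv2
need([.5229,-.3012,.071],Rtool(9.25,30))
im=capture("wrist")
cv2.imwrite("pics/w2.png",cv2.resize(im[:,:,::-1],(800,600),interpolation=cv2.INTER_CUBIC))
E
```

```text
time_s: 3.38
tcp_pos: [0.5495, -0.2967, 0.1243]
ee_rot: [[0.863, 0.165, -0.478], [0.141, -0.986, -0.087], [-0.486, 0.008, -0.874]]
wrist_force: [1.3, 0.4, 0.9]
gripper_width: 0.998
t 3.38 pos [ 0.5495 -0.2967  0.1243] shift units [-0.4427 -0.0742 -0.8889] turn units [ 0.0308  0.1004 -0.0275] F [1.3014 0.4173 0.891 ] w 0.9975721520249744
```

View pics/w2.png

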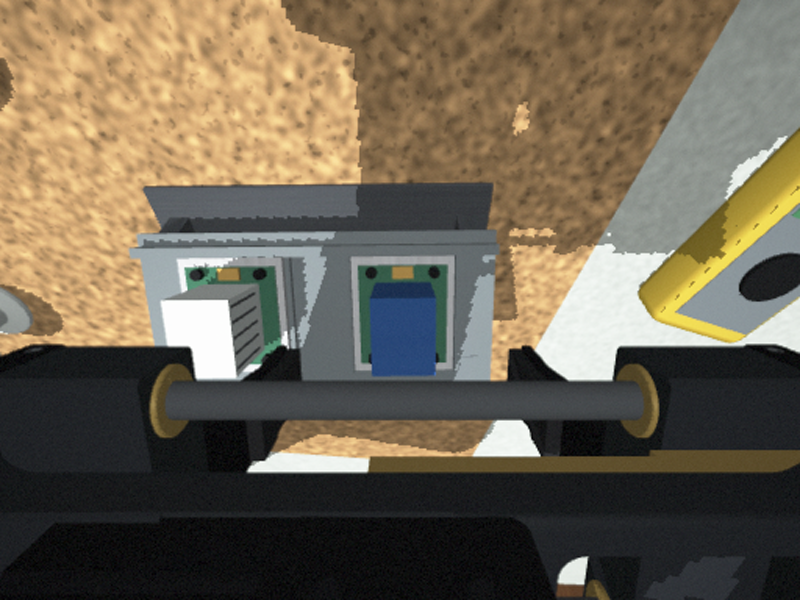

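The block, centred at u≈403, sits midway between the fingers at about 285 and 520. I'll go on down.

```bash
python3 -m inch '[{"jaw":0,"x":-0.22,"y":-0.04,"z":-0.45,"ax":0.03,"ay":0.1,"az":-0.03},{"jaw":0,"x":-0.22,"y":-0.04,"z":-0.42,"ax":0,"ay":0,"az":0},{"jaw":0,"x":0,"y":0,"z":0,"ax":0,"ay":0,"az":0}]'
python3 -c "
from h import *
need([.5229,-.3012,.071],Rtool(9.25,30))"
```

```text
time_s: 3.8
tcp_pos: [0.5352, -0.3031, 0.0841]
ee_rot: [[0.868, 0.167, -0.468], [0.14, -0.986, -0.092], [-0.477, 0.014, -0.879]]
wrist_force: [-0.0, -0.5, -0.0]
gripper_width: 1.001
t 3.8 pos [ 0.5352 -0.3031  0.0841] shift units [-0.2053  0.0324 -0.2179] turn units [ 0.0573  0.1611 -0.0351] F [-0.0226 -0.5159 -0.0215] w 1.0006573073271567
```

```bash
python3 -c "
from h import *
s=sense();print(s['joints'],s['effort'],s['joint_velocities'])"
```

```text
[ -9.6382  40.3489   2.3873   9.9195 -79.1322 104.7914] [ -0.2737 -49.7434  14.6551   3.4905  -0.8154   0.0078] [ 0.6764 -1.7583  5.2864  1.7962 -0.6098 -0.0328]
```

```bash
python3 -m inch '[{"jaw":0,"x":-0.25,"y":0.04,"z":-0.25,"ax":0.06,"ay":0.22,"az":-0.04},{"jaw":0,"x":0,"y":0,"z":0,"ax":0,"ay":0,"az":0}]'
python3 -c "
from h import *
need([.5229,-.3012,.071],Rtool(9.25,30))
s=sense();print(s['joints'],s['joint_velocities'])"
```

```text
time_s: 4.05
tcp_pos: [0.5234, -0.3008, 0.072]
ee_rot: [[0.852, 0.161, -0.497], [0.139, -0.987, -0.082], [-0.504, 0.001, -0.864]]
wrist_force: [0.8, -0.3, 0.2]
gripper_width: 0.999
t 4.05 pos [ 0.5234 -0.3008  0.072 ] shift units [-0.0087 -0.0066 -0.0168] turn units [ 0.0075 -0.0262 -0.0034] F [ 0.8011 -0.2713  0.1925] w 0.9993119467554519
[ -9.7307  41.1256   1.3225   9.6508 -79.2305 104.7395] [ 0.5006 -2.2336  4.5408  2.1519 -0.2035  0.0168]
```

On target, so I'll close the jaws.

```bash
python3 -m inch '[{"jaw":255,"x":0,"y":0,"z":0,"ax":0,"ay":0,"az":0},{"jaw":255,"x":0,"y":0,"z":0,"ax":0,"ay":0,"az":0},{"jaw":255,"x":0,"y":0,"z":0,"ax":0,"ay":0,"az":0},{"jaw":255,"x":0,"y":0,"z":0,"ax":0,"ay":0,"az":0},{"jaw":255,"x":0,"y":0,"z":0,"ax":0,"ay":0,"az":0},{"jaw":255,"x":0,"y":0,"z":0,"ax":0,"ay":0,"az":0}]'
python3 -c "
from h import *
need([.5229,-.3012,.071],Rtool(9.25,30))"
```

```text
time_s: 4.8
tcp_pos: [0.5253, -0.3012, 0.0737]
ee_rot: [[0.854, 0.162, -0.494], [0.139, -0.987, -0.084], [-0.501, 0.003, -0.865]]
wrist_force: [0.5, 0.1, -0.4]
gripper_width: 0.398
t 4.8 pos [ 0.5253 -0.3012  0.0737] shift units [-0.0403 -0.0007 -0.0444] turn units [ 0.0159 -0.0058 -0.0091] F [ 0.5058  0.142  -0.416 ] w 0.39797896435207386
```

```bash
python3 -m inch '[{"jaw":255,"x":0,"y":0,"z":0,"ax":0,"ay":0,"az":0},{"jaw":255,"x":0.16,"y":0.03,"z":0.29,"ax":0,"ay":0,"az":0},{"jaw":255,"x":0.33,"y":0.05,"z":0.58,"ax":0,"ay":0,"az":0},{"jaw":255,"x":0.33,"y":0.05,"z":0.7,"ax":0,"ay":0,"az":0},{"jaw":255,"x":0.2,"y":0.05,"z":0.7,"ax":0,"ay":0,"az":0},{"jaw":255,"x":0,"y":0,"z":0.8,"ax":0,"ay":0,"az":0},{"jaw":255,"x":0,"y":0,"z":0,"ax":0,"ay":0,"az":0}]'
python3 - <<'E'
from h import *
import cv2
need([.5229,-.3012,.2],Rtool(9.25,30))
im=capture("wrist")
cv2.imwrite("pics/w3.png",cv2.resize(im[:,:,::-1],(800,600),interpolation=cv2.INTER_CUBIC))
s=capture("scene");cv2.imwrite("pics/s3.png",cv2.resize(s[:,:,::-1],(800,600),interpolation=cv2.INTER_CUBIC))
E
```

```text
time_s: 5.68
tcp_pos: [0.5864, -0.2881, 0.2562]
ee_rot: [[0.852, 0.16, -0.498], [0.141, -0.987, -0.077], [-0.504, -0.005, -0.864]]
wrist_force: [0.1, -0.3, -2.9]
gripper_width: 0.367
t 5.67 pos [ 0.5864 -0.2881  0.2562] shift units [-1.0575 -0.2186 -0.9373] turn units [-0.022  -0.0278  0.0019] F [ 0.1131 -0.2572 -2.9004] w 0.3673217309036878
```

View pics/w3.png

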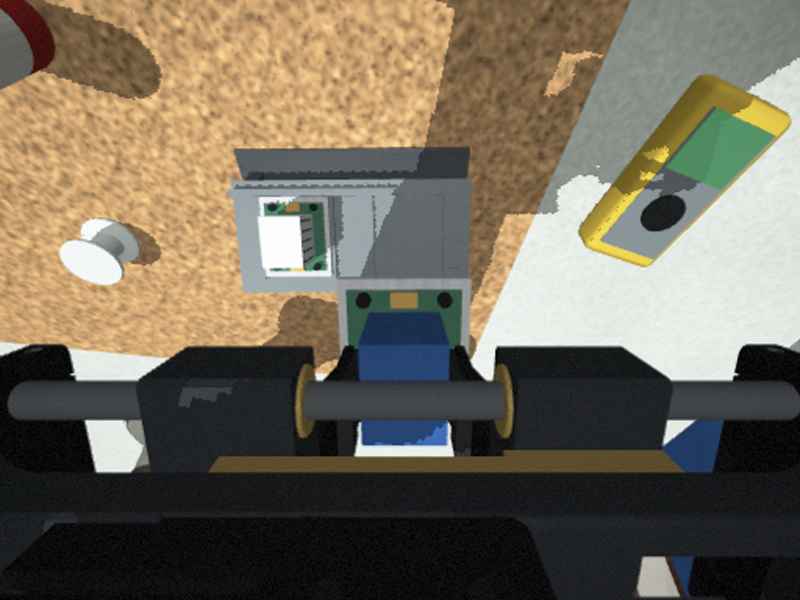

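View pics/s3.png

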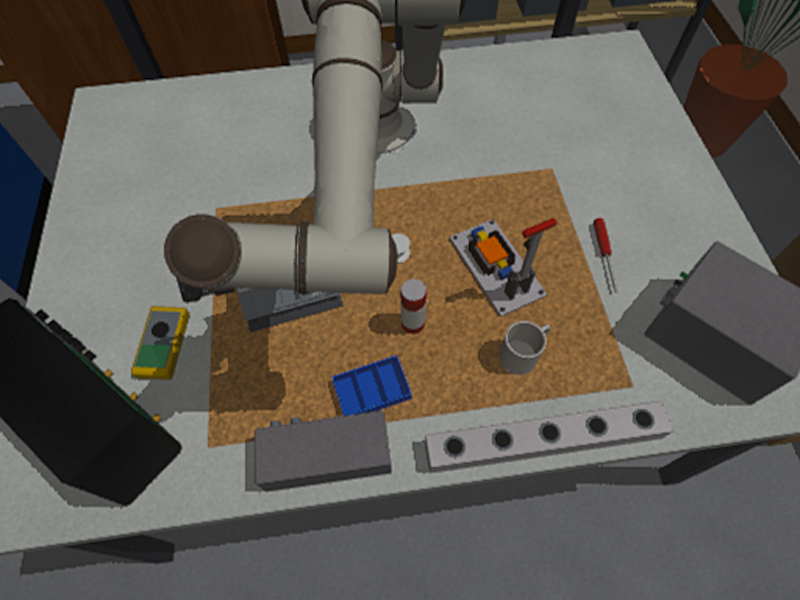

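Module held and clear of the rack; the spare has not moved. I'll work out how it sits in the hand from this wrist view: plate edge at (340–470, 279), block top front edge at (359–449, 345).

```bash
python3 - <<'E'
from h import *
import cv2
im=capture("wrist")
cv2.imwrite("pics/w3c.png",cv2.resize(im[165:300,200:320,::-1],None,fx=5,fy=5,interpolation=cv2.INTER_CUBIC)[:600])
E
```

```text
(no output)
```

View pics/w3c.png

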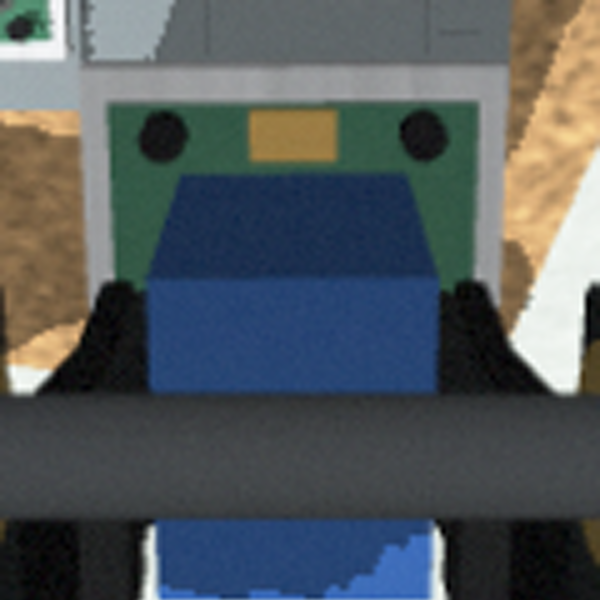

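```bash
python3 - <<'E'
from h import *
p=camera_params("wrist");s=sense()
R=np.array(p["R"]);c=-R.T@p["t"]
E=np.array(s["ee_rot"])
print("cam in tool",E.T@(c-s["tcp_pos"]),"fwd",E.T@R[2])
mp=np.array([(35,30,6),(35,-30,6),(20,16,51),(20,-16,51),(20,16,7.6),(20,-16,7.6)])/1000
px=np.array(unc([(80,67),(507,65),(149,278),(438,278),(182,175),(408,174)],5,(200,165)))
B=np.diag([1.,-1,-1])
def f(v,full=True):
    Rm=E@B@Ro.from_euler('zyx',[v[3],v[4],0],degrees=True).as_matrix()
    O=s["tcp_pos"]+E@v[:3]
    return (proj(mp@Rm.T+O,p)-px).ravel()
r=least_squares(f,[0,0,.022,0,0],x_scale=[.01,.01,.01,1,1]);print(r.x,f(r.x).reshape(-1,2).round(2).tolist())
g=lambda v:f(np.r_[v,0,0]);r=least_squares(g,[0,0,.022]);print(r.x,g(r.x).reshape(-1,2).round(2).tolist())
E
```

```text
cam in tool [ 0.0684  0.     -0.1604] fwd [-0.2557 -0.001   0.9668]
[-0.0007 -0.      0.0284  0.1562 -0.2615] [[-0.03, 0.2], [0.12, 0.28], [-0.0, 0.1], [0.2, -0.11], [-0.1, -0.25], [-0.25, -0.22]]
[-0.0008 -0.0001  0.028 ] [[-0.04, 0.17], [0.21, 0.47], [-0.09, -0.13], [0.25, -0.18], [-0.15, -0.2], [-0.23, -0.04]]
```

The module sits in the hand within 1 mm and 0.3°, with its underside 28 mm below the tip. Next I level it and carry it over to the nest.

```bash
python3 -m inch '[{"jaw":255,"x":-0.3,"y":0.3,"z":0.1,"ax":0.08,"ay":-0.4,"az":0.1},{"jaw":255,"x":-0.4,"y":0.6,"z":0.1,"ax":0.08,"ay":-0.5,"az":0.1},{"jaw":255,"x":-0.5,"y":0.9,"z":0,"ax":0.08,"ay":-0.5,"az":0.1},{"jaw":255,"x":-0.5,"y":0.9,"z":0,"ax":0.08,"ay":-0.5,"az":0.1},{"jaw":255,"x":-0.4,"y":0.9,"z":0,"ax":0.08,"ay":-0.5,"az":0.1},{"jaw":255,"x":-0.3,"y":0.9,"z":0,"ax":0.08,"ay":-0.5,"az":0.1},{"jaw":255,"x":0,"y":0.9,"z":0,"ax":0,"ay":0,"az":0.1},{"jaw":255,"x":0,"y":0.9,"z":0,"ax":0,"ay":0,"az":0.1},{"jaw":255,"x":0,"y":0.9,"z":0,"ax":0,"ay":0,"az":0.1},{"jaw":255,"x":0,"y":0,"z":0,"ax":0,"ay":0,"az":0}]'
python3 -c "
from h import *
need([.4687,.2102,.15],Rtool(18))"
```

```text
time_s: 7.08
tcp_pos: [0.4203, 0.1517, 0.2371]
ee_rot: [[0.947, 0.316, -0.051], [0.315, -0.949, -0.025], [-0.057, 0.008, -0.998]]
wrist_force: [0.2, -0.9, -3.7]
gripper_width: 0.366
t 7.08 pos [0.4203 0.1517 0.2371] shift units [ 0.8075  0.9744 -1.4523] turn units [ 0.1449 -0.2947 -0.0433] F [ 0.2488 -0.9401 -3.6986] w 0.3663356027878946
```

```bash
python3 -m inch '[{"jaw":255,"x":0.4,"y":0.5,"z":0,"ax":0.15,"ay":-0.3,"az":-0.04},{"jaw":255,"x":0.4,"y":0.5,"z":-0.2,"ax":0,"ay":0,"az":0},{"jaw":255,"x":0,"y":0,"z":-0.6,"ax":0,"ay":0,"az":0},{"jaw":255,"x":0,"y":0,"z":-0.5,"ax":0,"ay":0,"az":0},{"jaw":255,"x":0,"y":0,"z":0,"ax":0,"ay":0,"az":0}]'
python3 -c "
from h import *
need([.4687,.2102,.13],Rtool(18))"
```

```text
time_s: 7.7
tcp_pos: [0.4631, 0.2063, 0.1491]
ee_rot: [[0.952, 0.307, -0.015], [0.307, -0.952, -0.013], [-0.018, 0.008, -1.0]]
wrist_force: [0.0, -0.1, -3.4]
gripper_width: 0.367
t 7.7 pos [0.4631 0.2063 0.1491] shift units [ 0.0927  0.0649 -0.3178] turn units [ 0.0739 -0.0865  0.0136] F [ 0.0015 -0.0518 -3.353 ] w 0.36680804535458633
```

```bash
python3 -m inch '[{"jaw":255,"x":0.1,"y":0.07,"z":-0.15,"ax":0.08,"ay":-0.1,"az":0.01},{"jaw":255,"x":0,"y":0,"z":-0.15,"ax":0.03,"ay":-0.04,"az":0},{"jaw":255,"x":0,"y":0,"z":0,"ax":0,"ay":0,"az":0}]'
python3 - <<'E'
from h import *
import cv2
need([.4687,.2102,.064],Rtool(18))
p=camera_params("wrist");im=capture("wrist")
np.save("w4p.npy",p,allow_pickle=True)
cv2.imwrite("pics/w4.png",cv2.resize(im[:,:,::-1],(800,600),interpolation=cv2.INTER_CUBIC))
E
```

```text
time_s: 8.07
tcp_pos: [0.4692, 0.2086, 0.1316]
ee_rot: [[0.952, 0.307, 0.009], [0.307, -0.952, 0.005], [0.01, -0.002, -1.0]]
wrist_force: [0.8, 0.5, -2.6]
gripper_width: 0.365
t 8.07 pos [0.4692 0.2086 0.1316] shift units [-0.0082  0.0273 -1.1274] turn units [-0.027   0.0537  0.0101] F [ 0.8358  0.5005 -2.6134] w 0.36491901151213124
```

View pics/w4.png

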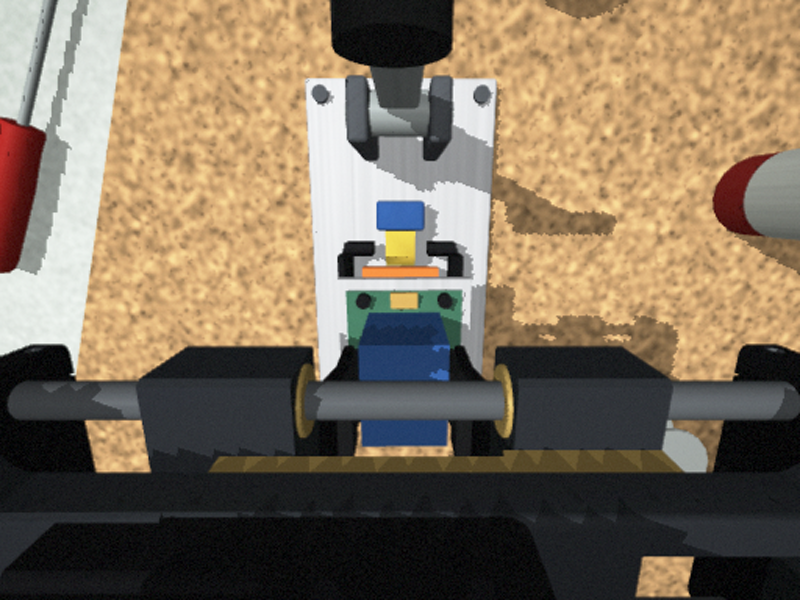

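```bash
python3 - <<'E'
import cv2
from station import capture
im=cv2.imread("pics/w4.png")
cv2.imwrite("pics/w4c.png",cv2.resize(im[65:365,290:510],None,fx=2.7273,fy=2,interpolation=cv2.INTER_CUBIC) if 0 else cv2.resize(im[190:350,290:510],None,fx=3.6,fy=3.6,interpolation=cv2.INTER_CUBIC))
E
```

```text
(no output)
```

View pics/w4c.png

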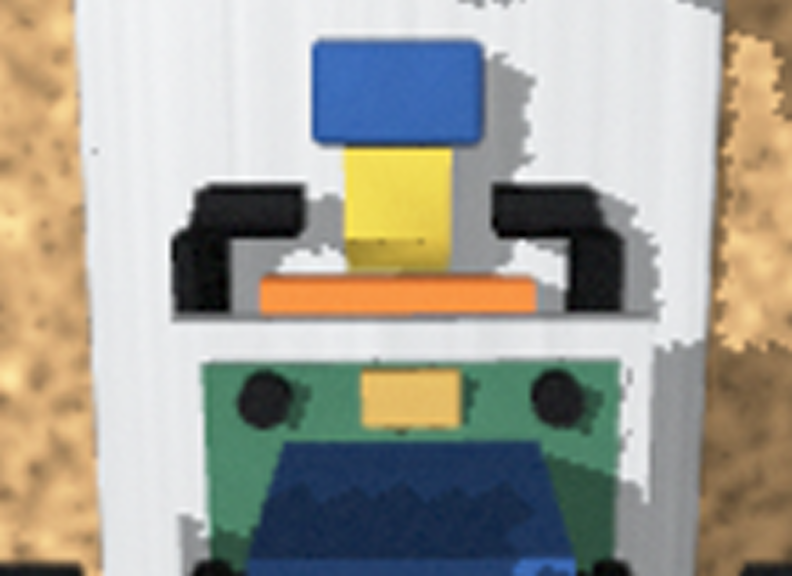

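```bash
python3 - <<'E'
from h import *
p=np.load("w4p.npy",allow_pickle=True).item()
m=np.array([(30,24,36),(30,-24,36),(145,60,12),(145,-60,12)])/1000
u8=[((u+.5)/3.6-.5+290,(v+.5)/3.6-.5+190) for u,v in [(262,276),(536,276)]]+[(305.5,80),(495,79)]
px=[((u+.5)*.64-.5,(v+.5)*.64-.5) for u,v in u8]
x,r=fit_planar([(p,m,px)],[.468,.21,18]);print(x,r)
x,r=fit_planar([(p,m[:2],px[:2])],[.468,.21,18]);print(x,r)
E
```

```text
[ 0.465   0.2099 17.9838] [[-0.097   1.9647]
 [ 0.1345  1.8343]
 [-1.8968 -1.1536]
 [ 1.5819 -0.9961]]
[ 0.4668  0.2106 17.8301] [[-0.1595  0.004 ]
 [ 0.1594  0.0032]]
```

The nest lies along the tool axis and about 2 mm to the left, with the orange edge at (362–440, 268) in that view. I'll lower to just above the walls and trim.

```bash
python3 -m inch '[{"jaw":255,"x":-0.02,"y":0.03,"z":-0.4,"ax":-0.03,"ay":0.05,"az":0.01},{"jaw":255,"x":0,"y":0,"z":-0.4,"ax":0,"ay":0,"az":0},{"jaw":255,"x":0,"y":0,"z":0,"ax":0,"ay":0,"az":0}]'
python3 - <<'E'
from h import *
need([.468,.2106,.064],Rtool(18))
E
```

```text
time_s: 8.5
tcp_pos: [0.4701, 0.2117, 0.0864]
ee_rot: [[0.951, 0.31, 0.007], [0.31, -0.951, 0.003], [0.007, -0.001, -1.0]]
wrist_force: [-0.0, 1.0, -2.9]
gripper_width: 0.367
t 8.5 pos [0.4701 0.2117 0.0864] shift units [-0.0355 -0.0177 -0.3741] turn units [-0.0188  0.0379 -0.0051] F [-0.0398  0.9836 -2.8705] w 0.36681004365680653
```

```bash
python3 -m inch '[{"jaw":255,"x":-0.04,"y":-0.02,"z":-0.14,"ax":-0.02,"ay":0.04,"az":0},{"jaw":255,"x":0,"y":0,"z":0,"ax":0,"ay":0,"az":0},{"jaw":255,"x":0,"y":0,"z":0,"ax":0,"ay":0,"az":0}]'
python3 - <<'E'
from h import *
import cv2
need([.468,.2106,.064],Rtool(18))
im=capture("wrist");cv2.imwrite("pics/w5.png",cv2.resize(im[:,:,::-1],(800,600),interpolation=cv2.INTER_CUBIC))
cv2.imwrite("pics/w5c.png",cv2.resize(im[110:230,190:320,::-1],None,fx=5,fy=5,interpolation=cv2.INTER_CUBIC))
s=capture("scene");cv2.imwrite("pics/s5.png",cv2.resize(s[110:200,270:390,::-1],None,fx=6,fy=6,interpolation=cv2.INTER_CUBIC))
E
```

```text
time_s: 8.88
tcp_pos: [0.4693, 0.2116, 0.0805]
ee_rot: [[0.951, 0.311, 0.004], [0.311, -0.951, 0.003], [0.004, -0.001, -1.0]]
wrist_force: [-0.2, 0.5, -3.0]
gripper_width: 0.363
t 8.88 pos [0.4693 0.2116 0.0805] shift units [-0.0222 -0.0168 -0.2755] turn units [-0.015   0.0214 -0.0096] F [-0.2321  0.4814 -2.9909] w 0.3631611818635805
```

View pics/w5c.png

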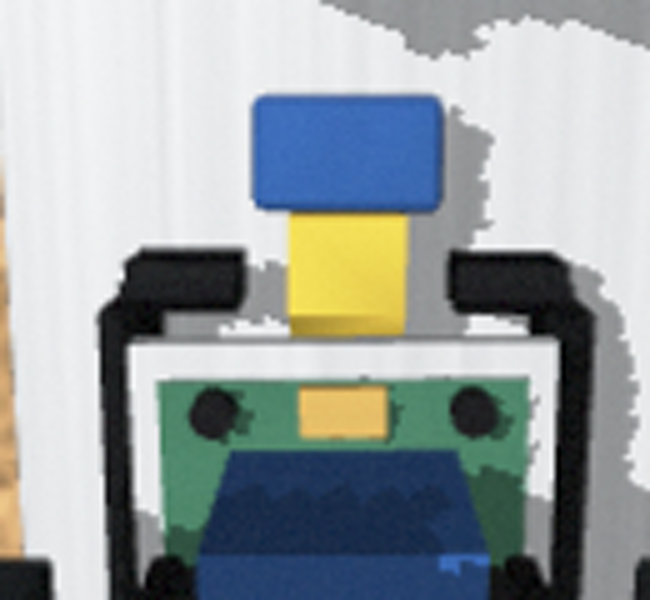

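View pics/s5.png

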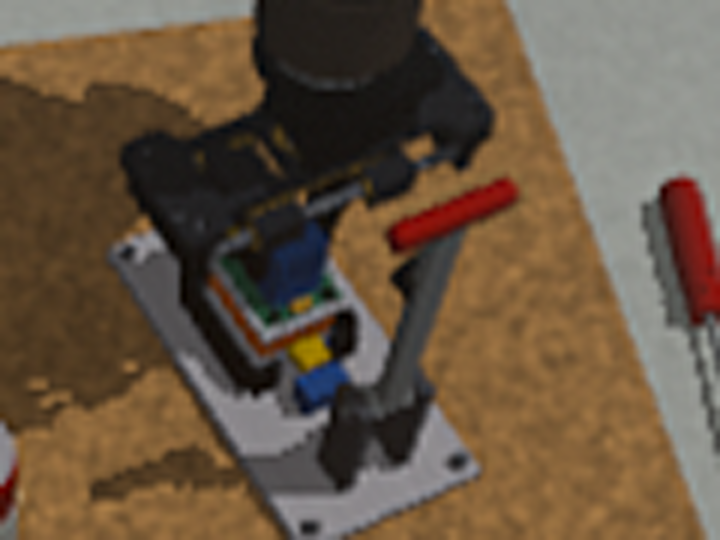

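```bash
python3 - <<'E'
from h import *
p=camera_params("wrist")
q=np.array(unc([(347,154.5)],5,(190,110)))[0]
for fx,fy in((.468,.21),(.4668,.2106)):
    print(q,proj(np.array([.062,0,.034])@Rz(18).T+[fx,fy,0],p), proj(np.array([.063,0,.034])@Rz(18).T+[fx,fy,0],p))
E
```

```text
[259.  140.5] [[260.2711 137.5309]] [[260.2736 136.1915]]
[259.  140.5] [[259.0415 138.8078]] [[259.0425 137.4717]]
```

```bash
python3 -m inch '[{"jaw":255,"x":-0.06,"y":-0.03,"z":-0.12,"ax":-0.02,"ay":0.03,"az":-0.01},{"jaw":255,"x":0,"y":0,"z":-0.1,"ax":0,"ay":0,"az":0},{"jaw":255,"x":0,"y":0,"z":0,"ax":0,"ay":0,"az":0}]'
python3 - <<'E'
from h import *
need([.4669,.2106,.064],Rtool(18))
E
```

```text
time_s: 9.35
tcp_pos: [0.4651, 0.2094, 0.0664]
ee_rot: [[0.951, 0.309, -0.002], [0.309, -0.951, -0.001], [-0.003, 0.001, -1.0]]
wrist_force: [0.8, 0.6, -2.3]
gripper_width: 0.362
t 9.35 pos [0.4651 0.2094 0.0664] shift units [ 0.0295  0.0194 -0.0393] turn units [ 0.0075 -0.0135  0.0022] F [ 0.8058  0.636  -2.3128] w 0.3621925597707491
```

```bash
python3 -m inch '[{"jaw":255,"x":0.03,"y":0.02,"z":-0.1,"ax":0.01,"ay":-0.01,"az":0},{"jaw":255,"x":0,"y":0,"z":-0.05,"ax":0,"ay":0,"az":0}]'
python3 - <<'E'
from h import *
import cv2
need([.4669,.2106,.05],Rtool(18))
im=capture("wrist")
cv2.imwrite("pics/w6c.png",cv2.resize(im[110:230,190:320,::-1],None,fx=5,fy=5,interpolation=cv2.INTER_CUBIC))
E
```

```text
time_s: 9.6
tcp_pos: [0.4675, 0.211, 0.0579]
ee_rot: [[0.951, 0.309, 0.0], [0.309, -0.951, 0.001], [0.0, -0.0, -1.0]]
wrist_force: [-2.9, -0.8, 6.4]
gripper_width: 0.364
t 9.6 pos [0.4675 0.211  0.0579] shift units [-0.0092 -0.0064 -0.1324] turn units [-0.003   0.0015 -0.002 ] F [-2.8986 -0.7696  6.4459] w 0.3641920625175027
```

View pics/w6c.png

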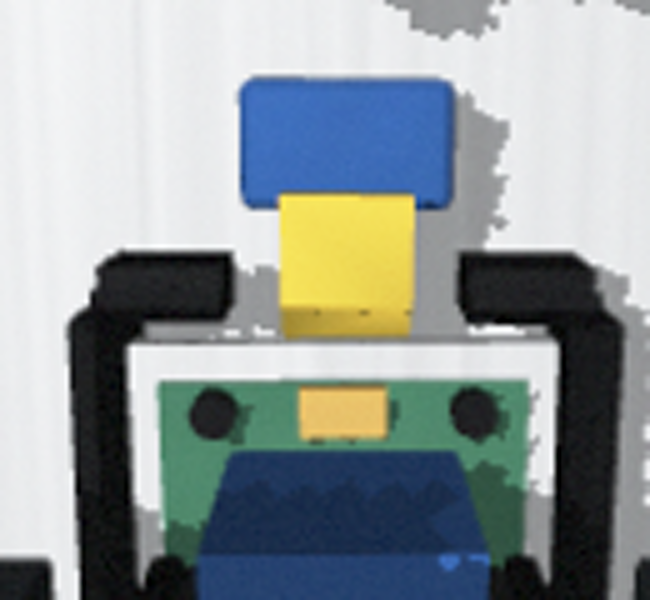

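Centred between the walls (plate at 128–557, walls 75–618) and already pushing on the spring. I'll press on.

```bash
python3 -m inch '[{"jaw":255,"x":-0.01,"y":-0.01,"z":-0.1,"ax":0,"ay":0,"az":0},{"jaw":255,"x":0,"y":0,"z":-0.1,"ax":0,"ay":0,"az":0}]'
python3 - <<'E'
from h import *
need([.4669,.2106,.05],Rtool(18))
E
```

```text
time_s: 9.9
tcp_pos: [0.4676, 0.211, 0.0479]
ee_rot: [[0.951, 0.31, 0.002], [0.31, -0.951, 0.002], [0.003, -0.001, -1.0]]
wrist_force: [-3.6, -0.6, 8.4]
gripper_width: 0.366
t 9.9 pos [0.4676 0.211  0.0479] shift units [-0.0121 -0.0071  0.0353] turn units [-0.0099  0.014  -0.0074] F [-3.5944 -0.6049  8.352 ] w 0.3658877894573371
```

```bash
python3 -m inch '[{"jaw":255,"x":-0.01,"y":-0.01,"z":-0.12,"ax":-0.01,"ay":0.01,"az":0},{"jaw":255,"x":0,"y":0,"z":-0.12,"ax":0,"ay":0,"az":0}]'
python3 - <<'E'
from h import *
import cv2
need([.4669,.2106,.05],Rtool(18))
im=capture("wrist")
cv2.imwrite("pics/w7c.png",cv2.resize(im[110:230,190:320,::-1],None,fx=5,fy=5,interpolation=cv2.INTER_CUBIC))
E
```

```text
time_s: 10.15
tcp_pos: [0.4702, 0.2119, 0.0443]
ee_rot: [[0.948, 0.317, 0.008], [0.317, -0.948, 0.0], [0.008, 0.002, -1.0]]
wrist_force: [-14.2, -5.7, 42.4]
gripper_width: 0.366
t 10.15 pos [0.4702 0.2119 0.0443] shift units [-0.0551 -0.0211  0.0946] turn units [-0.0005  0.0465 -0.0477] F [-14.1956  -5.6737  42.4334] w 0.3660795326208257
```

View pics/w7c.png

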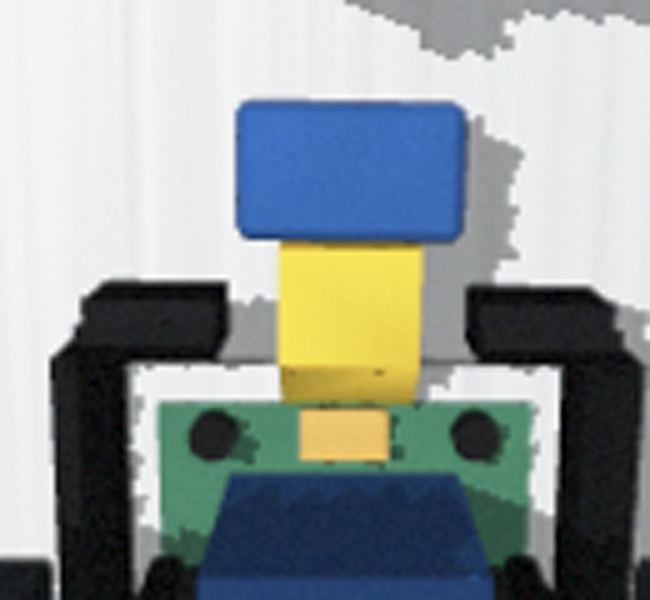

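42 N shows it's at the hard stop, and the rear catch's yellow nose now lies over the plate edge at about (350, 385). I'll ease off, let go and check the front catch.

```bash
python3 -m inch '[{"jaw":255,"x":-0.02,"y":0,"z":0.02,"ax":0,"ay":0.03,"az":-0.03},{"jaw":255,"x":0,"y":0,"z":0.02,"ax":0,"ay":0,"az":0},{"jaw":150,"x":0,"y":0,"z":0,"ax":0,"ay":0,"az":0},{"jaw":100,"x":0,"y":0,"z":0,"ax":0,"ay":0,"az":0},{"jaw":80,"x":0,"y":0,"z":0,"ax":0,"ay":0,"az":0},{"jaw":80,"x":0,"y":0,"z":0,"ax":0,"ay":0,"az":0}]'
python3 - <<'E'
from h import *
need([.4669,.2106,.05],Rtool(18))
E
```

```text
time_s: 10.95
tcp_pos: [0.4707, 0.2128, 0.0474]
ee_rot: [[0.95, 0.312, 0.007], [0.312, -0.95, 0.003], [0.008, -0.001, -1.0]]
wrist_force: [-0.1, 0.5, -0.1]
gripper_width: 0.644
t 10.95 pos [0.4707 0.2128 0.0474] shift units [-0.0631 -0.0365  0.0436] turn units [-0.0186  0.0422 -0.0199] F [-0.0949  0.4647 -0.1448] w 0.6439658980569898
```

```bash
python3 -m inch '[{"jaw":80,"x":0,"y":0,"z":0.4,"ax":0,"ay":0,"az":0},{"jaw":80,"x":0,"y":0,"z":0.8,"ax":0,"ay":0,"az":0},{"jaw":80,"x":-0.5,"y":-0.2,"z":0.8,"ax":0,"ay":0,"az":0},{"jaw":80,"x":-0.8,"y":-0.26,"z":0.5,"ax":0,"ay":0,"az":0},{"jaw":80,"x":-0.5,"y":-0.16,"z":0.2,"ax":0,"ay":0,"az":0},{"jaw":80,"x":0,"y":0,"z":0,"ax":0,"ay":0,"az":0}]'
python3 - <<'E'
from h import *
import cv2
need([.4669,.2106,.05],Rtool(18))
im=capture("wrist")
cv2.imwrite("pics/w8.png",cv2.resize(im[:,:,::-1],(800,600),interpolation=cv2.INTER_CUBIC))
for n,b in(("scene",(130,205,280,370)),("top",(165,260,155,230))):
    s=capture(n);cv2.imwrite(f"pics/{n}8.png",cv2.resize(s[b[0]:b[1],b[2]:b[3],::-1],None,fx=6,fy=6,interpolation=cv2.INTER_CUBIC))
E
```

```text
time_s: 11.7
tcp_pos: [0.36, 0.1746, 0.2148]
ee_rot: [[0.95, 0.313, 0.009], [0.313, -0.95, 0.005], [0.01, -0.002, -1.0]]
wrist_force: [0.5, -0.4, -0.5]
gripper_width: 0.689
t 11.7 pos [0.36   0.1746 0.2148] shift units [ 1.7821  0.6007 -2.7463] turn units [-0.0305  0.0513 -0.0218] F [ 0.5402 -0.4213 -0.5176] w 0.6888138691478279
```

View pics/w8.png

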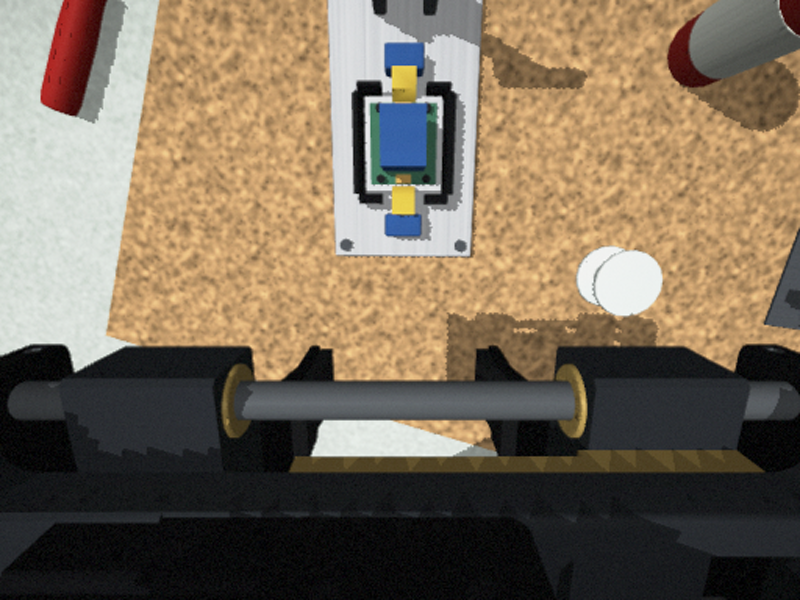

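View pics/scene8.png

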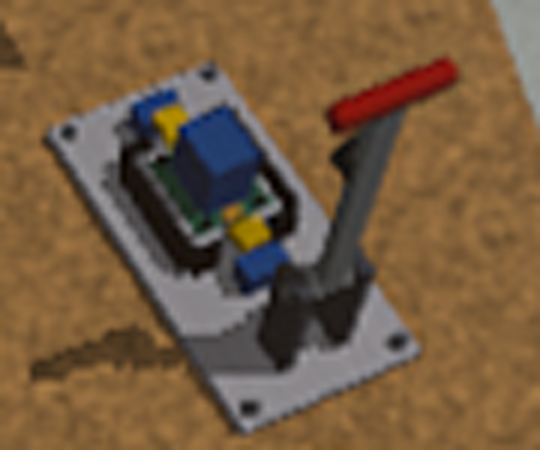

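View pics/top8.png

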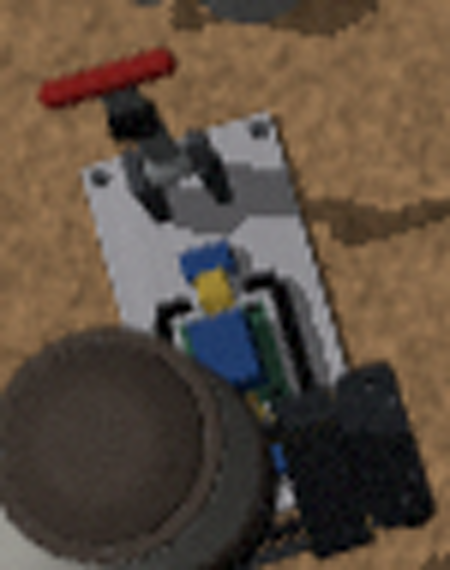

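Both yellow catches seem to lap over the plate, the rear at (404, 85) and the front at (404, 200). I'll zoom in and measure the block's height to be sure.

```bash
python3 - <<'E'
from h import *
import cv2
p=camera_params("wrist");im=capture("wrist")
cv2.imwrite("pics/w8c.png",cv2.resize(im[20:165,205:315,::-1],None,fx=4.1,fy=4.1,interpolation=cv2.INTER_CUBIC))
k=4.1
for z in (24,26,30,36):
  for fx,fy in ((.4662,.2104),):
    m=np.array([(20,16,z+51),(20,-16,z+51),(-20,-16,z+51),(-20,16,z+51),(-35,30,z+6),(-35,-30,z+6),(35,30,z+6),(-35+4,0,36)])/1000
    q=proj(m@Rz(18).T+[fx,fy,0],p)
    print(z,((q-[205,20]+.5)*k-.5).round(0).tolist())
E
```

```text
24 [[155.0, 190.0], [281.0, 190.0], [279.0, 356.0], [157.0, 356.0], [120.0, 420.0], [316.0, 421.0], [115.0, 169.0], [218.0, 406.0]]
26 [[154.0, 188.0], [281.0, 188.0], [279.0, 356.0], [156.0, 355.0], [119.0, 420.0], [317.0, 420.0], [114.0, 168.0], [218.0, 406.0]]
30 [[153.0, 184.0], [282.0, 184.0], [280.0, 354.0], [155.0, 354.0], [118.0, 420.0], [318.0, 420.0], [113.0, 164.0], [218.0, 406.0]]
36 [[152.0, 178.0], [284.0, 178.0], [281.0, 352.0], [154.0, 352.0], [116.0, 419.0], [320.0, 419.0], [111.0, 158.0], [218.0, 406.0]]
```

View pics/w8c.png

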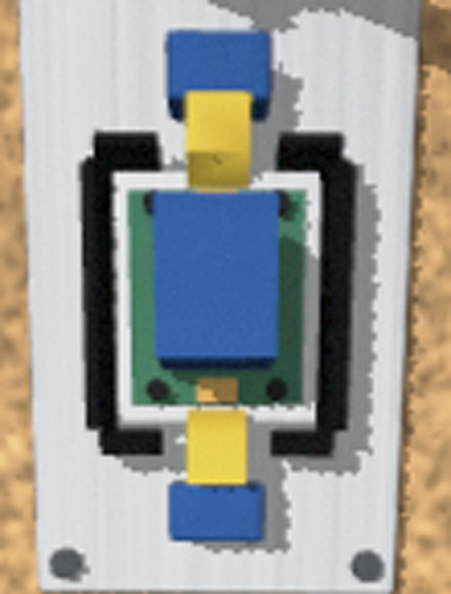

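The block top measures 122 px wide against 126 predicted at latched height, and both noses overlap the plate edges, so it's latched. Next is the clamp angle.

```bash
cat >> h.py <<'E'
F0=np.array([.4668,.2104]);FY=18.
def fw(x,y,z): return np.array([x,y,z])@Rz(FY).T+[F0[0],F0[1],0]
def handle(th): return .11-.17*np.cos(th)+.005*np.sin(th), .084+.17*np.sin(th)+.005*np.cos(th)
E
python3 - <<'E'
from h import *
T=camera_params("top");C=camera_params("scene")
t=np.array(unc([(108,77)],6,(155,165)))[0];c=np.array(unc([(395,94)],6,(280,130)))[0]
for th in np.arange(1.5,1.85,.05):
    x,z=handle(th);X=fw(x,0,z);print(round(th,2),X,proj(X,T)[0]-t,proj(X,C)[0]-c)
E
```

```text
1.5 [0.5647 0.2422 0.2539] [0.8471 4.4086] [-3.2273 -2.6254]
1.55 [0.5728 0.2448 0.2541] [0.0884 1.8062] [-1.5939 -0.5418]
1.6 [0.5809 0.2475 0.2538] [-0.6397 -0.75  ] [0.0212 1.6464]
1.65 [0.5889 0.2501 0.2531] [-1.3348 -3.2512] [1.612  3.9323]
1.7 [0.597  0.2527 0.2519] [-1.9946 -5.6891] [3.1723 6.3086]
1.75 [0.6049 0.2553 0.2504] [-2.617  -8.0554] [4.6963 8.7672]
1.8 [0.6128 0.2578 0.2484] [ -3.2003 -10.3428] [ 6.1779 11.2997]
1.85 [0.6205 0.2604 0.246 ] [ -3.7428 -12.5439] [ 7.6114 13.8972]
```

The handle is near (0.577, 0.246, 0.254), at an angle of about 1.58 rad. I'll close the jaws, rise, fly over it and come down behind.

```bash
python3 -m inch '[{"jaw":255,"x":0,"y":0,"z":1,"ax":-0.03,"ay":0.05,"az":-0.02},{"jaw":255,"x":0,"y":0,"z":1,"ax":0,"ay":0,"az":0},{"jaw":255,"x":0.6,"y":0.2,"z":0.5,"ax":0,"ay":0,"az":0},{"jaw":255,"x":0.9,"y":0.3,"z":0,"ax":0,"ay":0,"az":0},{"jaw":255,"x":0.9,"y":0.3,"z":0,"ax":0,"ay":0,"az":0},{"jaw":255,"x":0.9,"y":0.3,"z":0,"ax":0,"ay":0,"az":0},{"jaw":255,"x":0.9,"y":0.3,"z":0,"ax":0,"ay":0,"az":0},{"jaw":255,"x":0.4,"y":0.1,"z":0,"ax":0,"ay":0,"az":0},{"jaw":255,"x":0,"y":0,"z":0,"ax":0,"ay":0,"az":0}]'
python3 - <<'E'
from h import *
need(fw(.165,0,.248),Rtool(18))
E
```

```text
time_s: 13.02
tcp_pos: [0.6533, 0.2668, 0.3509]
ee_rot: [[0.953, 0.303, -0.021], [0.302, -0.953, -0.02], [-0.026, 0.012, -1.0]]
wrist_force: [-0.7, -0.3, -0.1]
gripper_width: 0.007
t 13.03 pos [0.6533 0.2668 0.3509] shift units [-0.4926 -0.0903 -1.7142] turn units [ 0.1121 -0.118   0.0379] F [-0.6934 -0.2638 -0.1323] w 0.006637025688051615
```

```bash
python3 -m inch '[{"jaw":255,"x":-0.2,"y":-0.05,"z":-0.7,"ax":0.11,"ay":-0.12,"az":0.04},{"jaw":255,"x":-0.1,"y":-0.04,"z":-0.6,"ax":0,"ay":0,"az":0},{"jaw":255,"x":0,"y":0,"z":-0.35,"ax":0,"ay":0,"az":0},{"jaw":255,"x":0,"y":0,"z":0,"ax":0,"ay":0,"az":0}]'
python3 - <<'E'
from h import *
import cv2
need(fw(.165,0,.248),Rtool(18))
im=capture("wrist");cv2.imwrite("pics/w9.png",cv2.resize(im[:,:,::-1],(800,600)))
s=capture("scene");cv2.imwrite("pics/s9.png",cv2.resize(s[90:210,270:400,::-1],None,fx=5,fy=5,interpolation=cv2.INTER_CUBIC))
E
```

```text
time_s: 13.52
tcp_pos: [0.6335, 0.2598, 0.2452]
ee_rot: [[0.951, 0.308, -0.004], [0.308, -0.951, -0.003], [-0.005, 0.002, -1.0]]
wrist_force: [-0.6, 0.3, -0.1]
gripper_width: 0.005
t 13.53 pos [0.6335 0.2598 0.2452] shift units [-0.1622  0.0263  0.046 ] turn units [ 0.0176 -0.0233  0.0045] F [-0.6212  0.28   -0.0511] w 0.00530045659494491
```

View pics/s9.png

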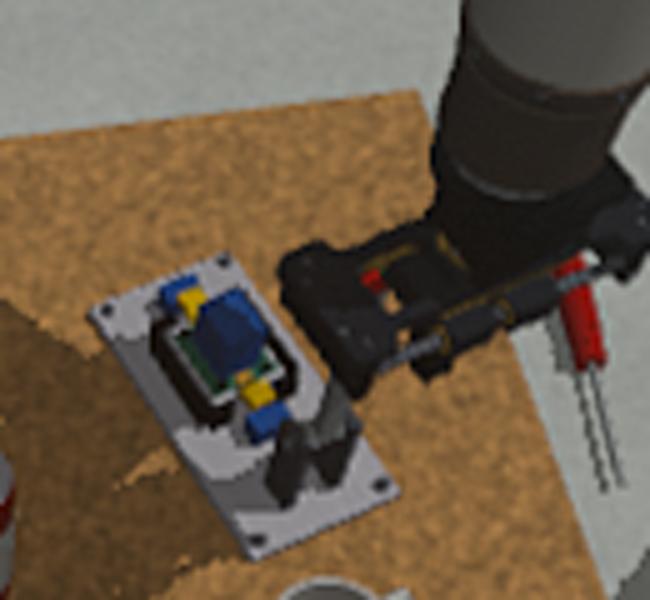

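```bash
python3 -m inch '[{"jaw":255,"x":-0.35,"y":-0.05,"z":0.04,"ax":0.02,"ay":-0.02,"az":0},{"jaw":255,"x":-0.33,"y":-0.1,"z":0,"ax":0,"ay":0,"az":0},{"jaw":255,"x":-0.33,"y":-0.1,"z":0,"ax":0,"ay":0,"az":0},{"jaw":255,"x":0,"y":0,"z":0,"ax":0,"ay":0,"az":0}]'
python3 - <<'E'
from h import *
import cv2
need(fw(.075,0,.238),Rtool(18))
s=capture("scene");cv2.imwrite("pics/s10.png",cv2.resize(s[90:210,270:400,::-1],None,fx=5,fy=5,interpolation=cv2.INTER_CUBIC))
s=capture("top");cv2.imwrite("pics/t10.png",cv2.resize(s[150:260,140:250,::-1],None,fx=5,fy=5,interpolation=cv2.INTER_CUBIC))
E
```

```text
time_s: 14.12
tcp_pos: [0.5762, 0.2467, 0.2576]
ee_rot: [[0.951, 0.309, 0.017], [0.309, -0.951, 0.009], [0.019, -0.004, -1.0]]
wrist_force: [0.5, 0.5, -0.5]
gripper_width: 0.003
t 14.12 pos [0.5762 0.2467 0.2576] shift units [-0.6341 -0.2183 -0.3263] turn units [-0.0531  0.0954  0.0003] F [ 0.5026  0.5279 -0.5422] w 0.00262657698128309
```

View pics/s10.png

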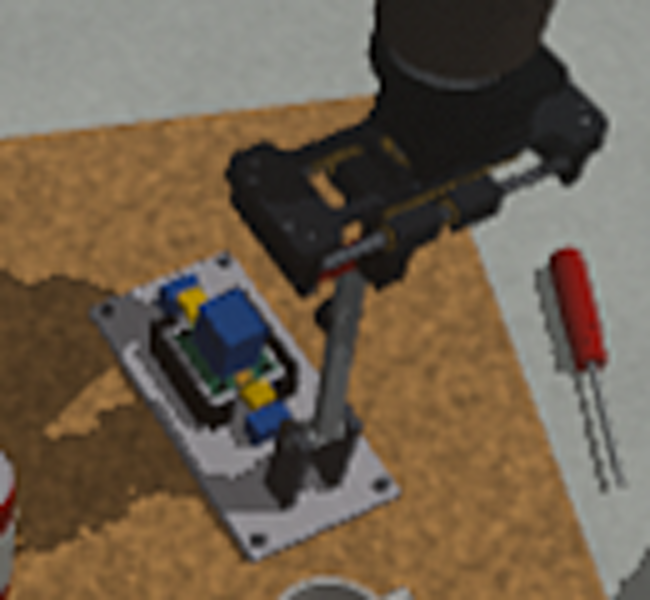

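View pics/t10.png

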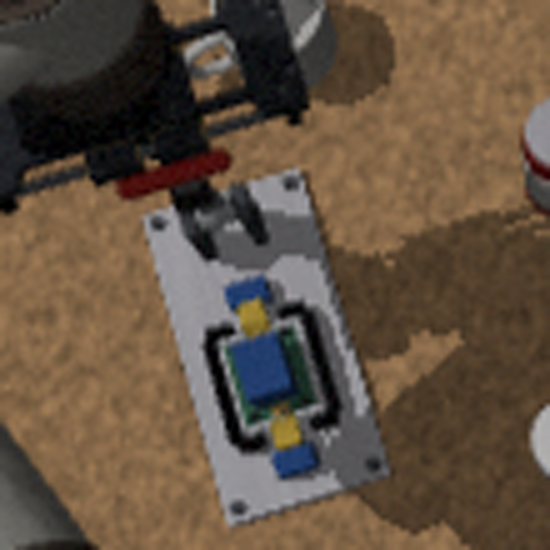

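```bash
cat >> h.py <<'E'
def theta(px,p):
    return least_squares(lambda t:(proj(fw(handle(t[0])[0],0,handle(t[0])[1]),p)[0]-px),[1.2]).x[0]
E
python3 - <<'E'
from h import *
q=np.array(unc([(175,173)],5,(140,150)))[0]
th=theta(q,camera_params("top"));print(th,handle(th)); s=sense(); d=(s["tcp_pos"]-[F0[0],F0[1],0])@Rz(FY);print("tip in fix",d)
E
```

```text
1.452583165547022 (np.float64(0.09491563999543348), np.float64(0.25340325287093113))
tip in fix [0.1162 0.0007 0.2568]
```

```bash
python3 -m inch '[{"jaw":255,"x":0.02,"y":0,"z":-0.2,"ax":-0.05,"ay":0.09,"az":0},{"jaw":255,"x":0,"y":0,"z":0,"ax":0,"ay":0,"az":0},{"jaw":255,"x":-0.28,"y":-0.09,"z":-0.06,"ax":0,"ay":0,"az":0},{"jaw":255,"x":-0.28,"y":-0.09,"z":-0.07,"ax":0,"ay":0,"az":0},{"jaw":255,"x":0,"y":0,"z":0,"ax":0,"ay":0,"az":0}]'
cat > chk.py <<'E'
from h import *
import cv2,sys
s=sense(); d=(s["tcp_pos"]-[F0[0],F0[1],0])@Rz(FY);print("tip in fix",d)
need(s["tcp_pos"],Rtool(18))
n=sys.argv[1]
a=capture("scene")[90:210,270:400,::-1];b=capture("top")[150:260,140:250,::-1]
a=cv2.resize(a,(390,360),interpolation=cv2.INTER_CUBIC);b=cv2.resize(b,(360,360),interpolation=cv2.INTER_CUBIC)
cv2.imwrite(f"pics/{n}.png",np.hstack([a,b]))
E
python3 chk.py c11
```

```text
time_s: 14.85
tcp_pos: [0.5477, 0.2371, 0.2344]
ee_rot: [[0.951, 0.308, 0.001], [0.308, -0.951, -0.001], [0.0, 0.001, -1.0]]
wrist_force: [0.7, 0.3, 0.1]
gripper_width: 0.006
tip in fix [0.0852 0.0004 0.2344]
t 14.85 pos [0.5477 0.2371 0.2344] shift units [0. 0. 0.] turn units [0.0075 0.0033 0.008 ] F [0.7384 0.284  0.1441] w 0.006235925700305045
```

View pics/c11.png

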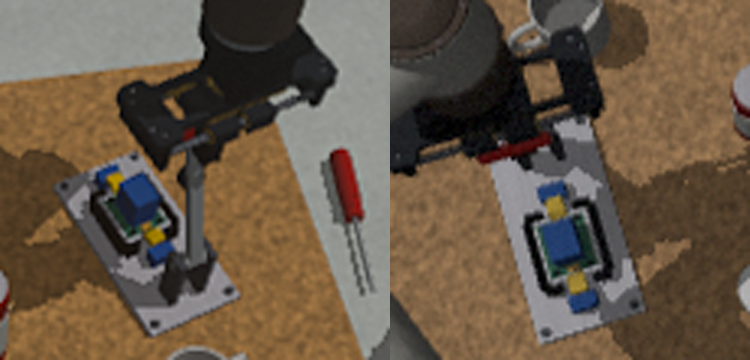

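```bash
python3 -m inch '[{"jaw":255,"x":-0.27,"y":-0.09,"z":-0.06,"ax":0,"ay":0,"az":0},{"jaw":255,"x":-0.27,"y":-0.09,"z":-0.09,"ax":0,"ay":0,"az":0},{"jaw":255,"x":-0.27,"y":-0.09,"z":-0.12,"ax":0,"ay":0,"az":0},{"jaw":255,"x":0,"y":0,"z":0,"ax":0,"ay":0,"az":0}]'
python3 chk.py c12
```

```text
time_s: 15.45
tcp_pos: [0.5036, 0.223, 0.2182]
ee_rot: [[0.952, 0.307, 0.006], [0.307, -0.952, 0.001], [0.006, 0.001, -1.0]]
wrist_force: [-0.2, 0.2, 0.2]
gripper_width: 0.005
tip in fix [0.0389 0.0006 0.2182]
t 15.45 pos [0.5036 0.223  0.2182] shift units [0. 0. 0.] turn units [-0.005   0.0352  0.0121] F [-0.205   0.2269  0.1743] w 0.005315359898307056
```

View pics/c12.png

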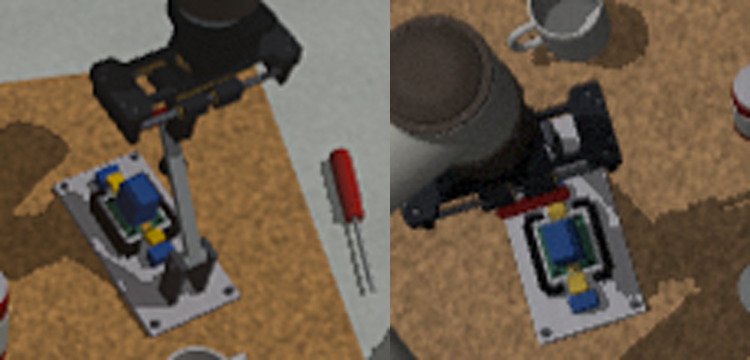

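```bash
python3 -m inch '[{"jaw":255,"x":-0.24,"y":-0.08,"z":-0.15,"ax":0,"ay":0.02,"az":0},{"jaw":255,"x":-0.2,"y":-0.07,"z":-0.15,"ax":0,"ay":0.02,"az":0},{"jaw":255,"x":0,"y":0,"z":0,"ax":0,"ay":0,"az":0}]'
python3 chk.py c13
```

```text
time_s: 15.92
tcp_pos: [0.4808, 0.2158, 0.201]
ee_rot: [[0.952, 0.307, 0.004], [0.307, -0.952, 0.003], [0.005, -0.002, -1.0]]
wrist_force: [-0.5, -0.0, -0.5]
gripper_width: 0.006
tip in fix [0.015  0.0008 0.201 ]
t 15.93 pos [0.4808 0.2158 0.201 ] shift units [0. 0. 0.] turn units [-0.0173  0.0221  0.0141] F [-0.5227 -0.0368 -0.5314] w 0.006351596947576258
```

View pics/c13.png

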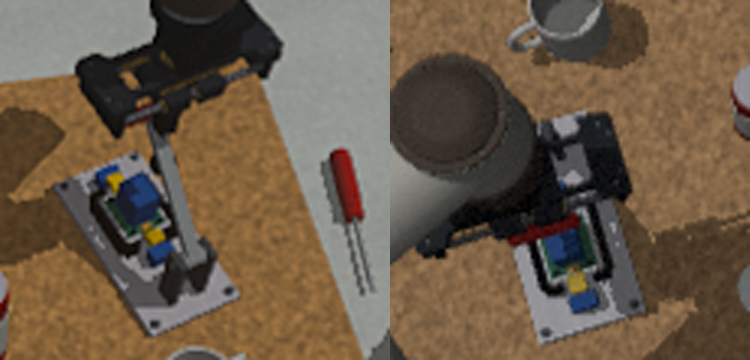

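Clamp is now at roughly 0.8 rad. I'll go over the top of the handle and push down along the arc.

```bash
python3 -m inch '[{"jaw":255,"x":0.12,"y":0.04,"z":0,"ax":0,"ay":0,"az":0},{"jaw":255,"x":0.04,"y":0.01,"z":0.4,"ax":0,"ay":0.02,"az":0.01},{"jaw":255,"x":0,"y":0,"z":0.25,"ax":0,"ay":0,"az":0},{"jaw":255,"x":-0.35,"y":-0.11,"z":0,"ax":0,"ay":0,"az":0},{"jaw":255,"x":0,"y":0,"z":0,"ax":0,"ay":0,"az":0}]'
python3 chk.py c14
```

```text
time_s: 16.65
tcp_pos: [0.4732, 0.2141, 0.2427]
ee_rot: [[0.951, 0.308, 0.004], [0.308, -0.951, 0.005], [0.005, -0.003, -1.0]]
wrist_force: [0.4, 0.1, -0.3]
gripper_width: 0.005
tip in fix [0.0072 0.0015 0.2427]
t 16.65 pos [0.4732 0.2141 0.2427] shift units [0. 0. 0.] turn units [-0.0273  0.0221  0.0065] F [ 0.4419  0.0983 -0.2637] w 0.0047438328818623764
```

View pics/c14.png

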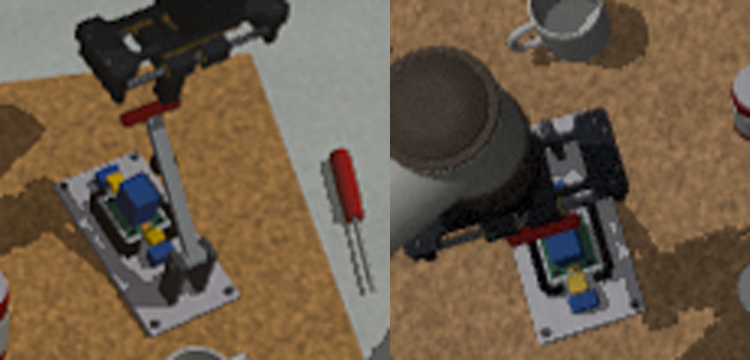

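```bash
python3 - <<'E'
from h import *
q=np.array(unc([(150,111)],3,(270,90)))[0]
th=theta(q,camera_params("scene"));print(th,handle(th))
E
```

```text
0.7678988720071417 (np.float64(-0.008820071618721344), np.float64(0.20568315651938823))
```

```bash
python3 -m inch '[{"jaw":255,"x":-0.3,"y":-0.1,"z":-0.1,"ax":0,"ay":0.02,"az":0},{"jaw":255,"x":-0.05,"y":-0.02,"z":-0.3,"ax":0,"ay":0,"az":0},{"jaw":255,"x":-0.15,"y":-0.05,"z":-0.25,"ax":0,"ay":0,"az":0},{"jaw":255,"x":-0.15,"y":-0.05,"z":-0.25,"ax":0,"ay":0,"az":0},{"jaw":255,"x":0,"y":0,"z":0,"ax":0,"ay":0,"az":0}]'
python3 chk.py c15
```

```text
time_s: 17.38
tcp_pos: [0.4368, 0.202, 0.1869]
ee_rot: [[0.952, 0.307, 0.001], [0.307, -0.952, 0.003], [0.002, -0.003, -1.0]]
wrist_force: [0.2, 0.6, -0.0]
gripper_width: 0.006
tip in fix [-0.0311  0.0013  0.1869]
t 17.38 pos [0.4368 0.202  0.1869] shift units [0. 0. 0.] turn units [-0.0189  0.0043  0.0097] F [ 0.179   0.6018 -0.0093] w 0.005761056812611459
```

View pics/c15.png

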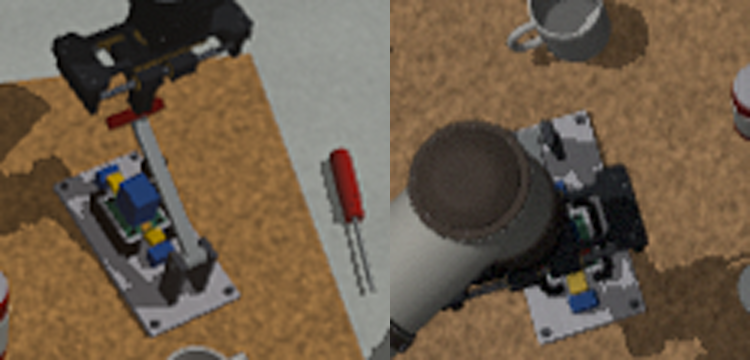

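```bash
python3 -m inch '[{"jaw":255,"x":-0.12,"y":-0.04,"z":-0.22,"ax":0,"ay":0,"az":0},{"jaw":255,"x":-0.12,"y":-0.04,"z":-0.25,"ax":0,"ay":0,"az":0},{"jaw":255,"x":-0.1,"y":-0.03,"z":-0.27,"ax":0,"ay":0,"az":0},{"jaw":255,"x":-0.08,"y":-0.03,"z":-0.27,"ax":0,"ay":0,"az":0},{"jaw":255,"x":0,"y":0,"z":0,"ax":0,"ay":0,"az":0}]'
python3 chk.py c16
```

```text
time_s: 18.1
tcp_pos: [0.4127, 0.1947, 0.1255]
ee_rot: [[0.952, 0.307, 0.005], [0.307, -0.952, 0.007], [0.007, -0.005, -1.0]]
wrist_force: [-0.3, -0.3, -0.5]
gripper_width: 0.008
tip in fix [-0.0563  0.0018  0.1255]
t 18.1 pos [0.4127 0.1947 0.1255] shift units [0. 0. 0.] turn units [-0.0414  0.0314  0.0142] F [-0.2633 -0.2531 -0.4717] w 0.008405490427690919
```

View pics/c16.png

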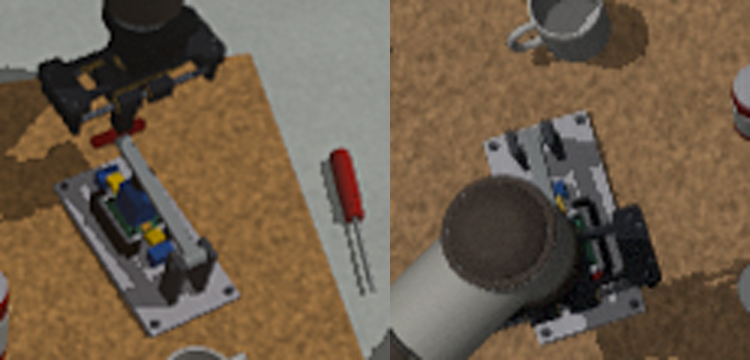

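Arm nearly level. The final press comes in small steps while I watch the force.

```bash
python3 -m inch '[{"jaw":255,"x":-0.05,"y":-0.02,"z":-0.22,"ax":-0.02,"ay":0.02,"az":0},{"jaw":255,"x":-0.02,"y":-0.01,"z":-0.18,"ax":0,"ay":0,"az":0},{"jaw":255,"x":0,"y":0,"z":-0.06,"ax":0,"ay":0,"az":0}]'
python3 chk.py c17
```

```text
time_s: 18.58
tcp_pos: [0.4105, 0.1946, 0.0988]
ee_rot: [[0.952, 0.307, 0.007], [0.307, -0.952, 0.008], [0.009, -0.005, -1.0]]
wrist_force: [0.3, -1.0, 0.4]
gripper_width: 0.003
tip in fix [-0.0584  0.0024  0.0988]
t 18.57 pos [0.4105 0.1946 0.0988] shift units [0. 0. 0.] turn units [-0.0449  0.0399  0.0131] F [ 0.3062 -1.0056  0.4325] w 0.0029885022343646805
```

View pics/c17.png

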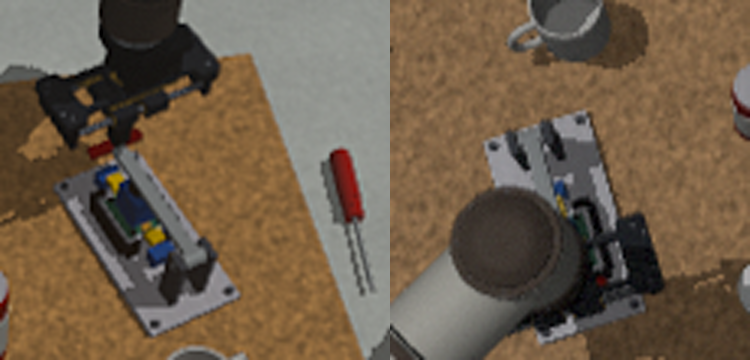

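```bash
python3 -m inch '[{"jaw":255,"x":0,"y":0,"z":-0.07,"ax":0,"ay":0,"az":0},{"jaw":255,"x":0,"y":0,"z":-0.07,"ax":0,"ay":0,"az":0}]'; python3 -m inch '[{"jaw":255,"x":0,"y":0,"z":-0.06,"ax":0,"ay":0,"az":0}]'
```

```text
time_s: 18.92
tcp_pos: [0.4112, 0.1951, 0.0928]
ee_rot: [[0.951, 0.308, 0.008], [0.308, -0.951, 0.008], [0.01, -0.005, -1.0]]
wrist_force: [-14.8, -0.8, 36.2]
gripper_width: 0.002
time_s: 19.05
tcp_pos: [0.4112, 0.1951, 0.0927]
ee_rot: [[0.951, 0.31, 0.008], [0.31, -0.951, 0.006], [0.01, -0.003, -1.0]]
wrist_force: [-15.8, -2.8, 39.4]
gripper_width: 0.005
```

It reached a firm stop at tip height 0.093. The clamp is down on the block, so I'll back off and inspect.

```bash
python3 -m inch '[{"jaw":255,"x":0,"y":0,"z":0.1,"ax":0,"ay":0,"az":0},{"jaw":255,"x":0,"y":0,"z":0.4,"ax":0,"ay":0,"az":0},{"jaw":255,"x":-0.3,"y":-0.1,"z":0.9,"ax":0,"ay":0,"az":0},{"jaw":255,"x":-0.4,"y":-0.1,"z":0.9,"ax":0,"ay":0,"az":0},{"jaw":255,"x":-0.4,"y":-0.1,"z":0.3,"ax":-0.04,"ay":0.04,"az":0},{"jaw":255,"x":0,"y":0,"z":0,"ax":0,"ay":0,"az":0}]'
python3 - <<'E'
from h import *
import cv2
s=sense();print(s["tcp_pos"],s["wrist_force"])
im=capture("wrist");cv2.imwrite("pics/wf.png",cv2.resize(im[:,:,::-1],(800,600),interpolation=cv2.INTER_CUBIC))
a=capture("scene");cv2.imwrite("pics/sf.png",cv2.resize(a[:,:,::-1],(800,600),interpolation=cv2.INTER_CUBIC))
cv2.imwrite("pics/sfc.png",cv2.resize(a[110:210,275:385,::-1],None,fx=6,fy=6,interpolation=cv2.INTER_CUBIC))
E
```

```text
time_s: 19.8
tcp_pos: [0.3439, 0.177, 0.2544]
ee_rot: [[0.951, 0.31, 0.004], [0.31, -0.951, 0.003], [0.004, -0.001, -1.0]]
wrist_force: [0.1, 0.6, -1.2]
gripper_width: 0.007
[0.3439 0.177  0.2544] [ 0.08    0.5645 -1.2438]
```

View pics/wf.png

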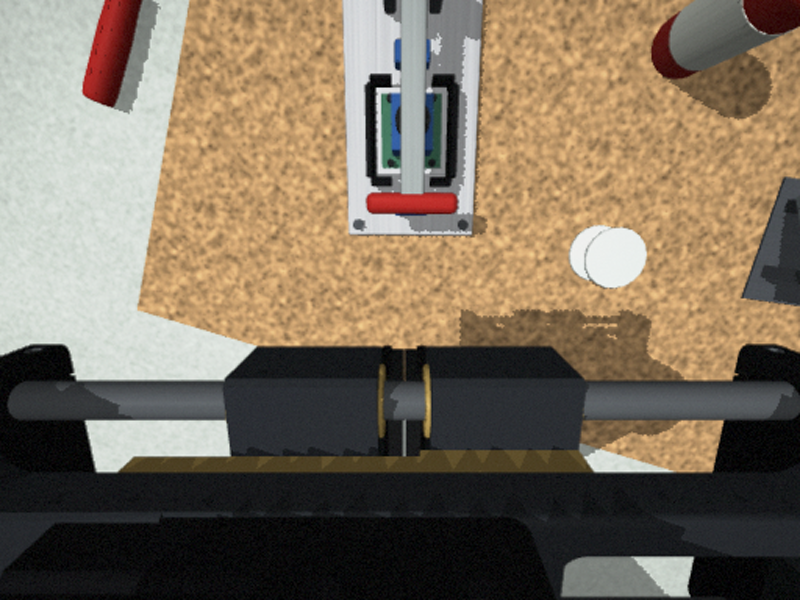

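View pics/sf.png

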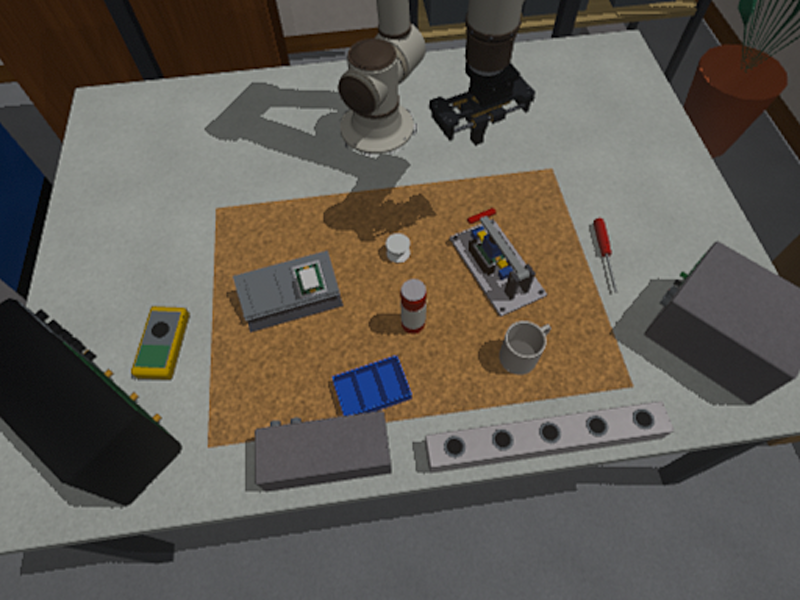

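View pics/sfc.png

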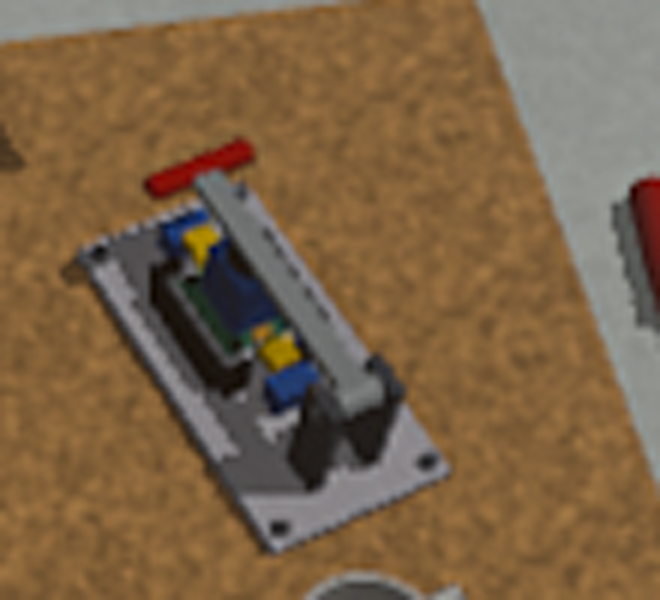

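```bash
python3 - <<'E'
from h import *
q=np.array(unc([(200,168)],6,(275,110)))[0]
th=theta(q,camera_params("scene"));print("scene",th)
q=np.array([412,203.])*.64-.18
p=camera_params("wrist")
for t in(-.04,0,.05,.11): X=fw(handle(t)[0],0,handle(t)[1]); print(t,proj(X,p)[0],q,proj(X,camera_params("scene"))[0]-np.array(unc([(200,168)],6,(275,110)))[0])
E
```

```text
scene 0.022080382449058755
-0.04 [263.3396 128.5735] [263.5  129.74] [-0.8055  1.7223]
0 [263.4471 128.5282] [263.5  129.74] [-0.5803  0.5337]
0.05 [263.589  128.1274] [263.5  129.74] [-0.2407 -0.8882]
0.11 [263.7708 127.1001] [263.5  129.74] [ 0.2526 -2.4954]
```

The clamp measures about 0.02 ± 0.02 rad, which is level on a latched module. Nothing else has moved and the robot is clear, so I'll hand in.

```bash
python3 -c "
from station import *
print(finish_job())"
```

```text
the job is handed in; nothing more can be done
None
```

The blue module is in the nest under both catches, the red-handled clamp is level on top of it, and the job was handed in at about 20 s of the 67 s allowed. I gripped the module square to its plate, lifted it out of the rack, and pressed it to the platform's hard stop. Once it was latched I pushed the clamp over in two stages and let go.

What the last checks showed:
- **Module:** the wrist view showed both yellow noses over the plate edges, and the block's size in the picture fits latched height.
- **Clamp:** I measured its angle as about 0.02 rad, where level is 0 and a module not fully down would give about 0.11. It came to a firm stop on the block.
- **Rest of the bench:** in the final overview the spare and the other items look where they were at the start. The robot was clear of everything.

Two things were not ideal:
- **Forces:** they peaked at about 42 N pressing the module and 39 N on the clamp handle. The first is well over the suggested 12–20 N. Both pushes went through the fingers, not the gripper's body.
- **Fixture position:** my estimates from the different cameras disagreed by 1–3 mm, so I placed the module mainly by the wrist view.

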